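# Put the honing stones away and take off only the tin's outer lid

### The job

Put the two round honing stones away in the open tin: gently lay the larger one flat in the middle of its floor and the smaller one centred on top of it. Then carry the nested pair of lids over together, set it gently down on the tin so that the inner lid is fully seated, let go, and lift off the outer lid alone, leaving the inner lid closed and undisturbed. Finish while still holding the outer lid level in the gripper, still over the tin, about a hand's breadth above where it sat and clear of the inner lid's knob, so that it can be wiped; leave everything else on the bench alone.

Things in the scene. Friction and masses are not known exactly. Their poses are not given: they have to be found in the camera images.
- tin: open round steel tin, fixed to the bench: 126 mm outside diameter, walls 3 mm, 42 mm high to the rim, floor 4 mm thick; a thin dark disc, 144 mm across and 1 mm high, shows around its foot. Origin: centre of the underside, on the bench; z up.
- inner_lid: inner lid, aluminium, about 300 g, loose, starts on the bench under the outer lid (the nested pair). A plug 110 mm across, 8 mm high, enters the tin's 120 mm mouth with about 4 mm play all round; above it a flange 124 mm across, 8 mm thick, rests on the tin's rim; then stem and knob. Origin: centre of the plug's underside, z up; seated, it is 34 mm above the tin's origin.
- knob (a point): middle of the inner lid's knob: round dark wood, 24 mm in diameter, 26 mm high (42 to 68 mm above the inner lid's origin; this point at 55 mm) on a 16 mm stem. It stands up out of the outer lid's collar, whose top is 1 mm below the knob's lower end. Lifting by the knob lifts both lids, as the outer lid lies on the inner one's flange.
- outer_lid: outer lid, steel, about 200 g, loose, nested over the inner lid: a plate 136 mm across, 3 mm thick, with a 40 mm hole in the middle and a skirt (130 mm inside) hanging 7 mm below the plate around the flange. Origin: centre of the plate's underside, z up; nested, it lies on the flange, 16 mm above the inner lid's origin, up to 3 mm off its axis. The knob passes freely through the hole.
- collar (a point): middle of the outer lid's upright collar round the hole: 46 mm outside, 40 mm inside diameter, 22 mm high (3 to 25 mm above the outer lid's origin; this point at 14 mm). Held by the collar's outside, the outer lid lifts straight off by itself.
- large_stone: larger round honing stone, plain grey, 50 mm in diameter, 14 mm thick, about 70 g, lying flat on the bench. Origin: centre of its underside; z up.
- small_stone: smaller round honing stone, of the same plain grey, 38 mm in diameter, 14 mm thick, about 40 g, lying flat on the bench. Origin: centre of its underside; z up.
- setup_bar: bystander: brass bar 16 x 70 x 12 mm lying among the stones, long side along its y. Origin: centre of the underside.
- tape_roll: bystander: cardboard tape core, 90 mm in diameter, 25 mm high, lying flat. Origin: centre of the underside.
- bar_clamp: bystander: bar clamp lying flat, 300 mm long along its y, about 115 mm wide, 32 mm high. Origin: near its middle, on the bench.
- glue_bottle: bystander: white glue bottle, 60 mm in diameter, 140 mm high, upright. Origin: centre of the underside.
- screwdriver: bystander: screwdriver 200 mm long, lying along its x. Origin: on the underside at its middle.
- offcut: bystander: wooden offcut 120 x 60 x 35 mm. Origin: centre of the underside.
- brush: bystander: bench brush 200 mm long, lying along its x. Origin: on the underside at its middle.
Not all that is in view belongs to the job. Leave any blue look-alike of the inner_lid alone.

How it is judged:
On the way, in this order (a step that is already met when the one before it is completed fails the run):
1. the larger stone lies flat in the middle of the tin's floor, released (horizontal distance between large_stone and tin below 0.009 m and z of large_stone in the frame of tin below 0.008 m and angle between large_stone's own z axis and vertical below 0.1 rad and contact force between the fingers and large_stone below 0.3 N), for 0.2 s.
2. the smaller stone lies flat and centred on the larger one, released (all of step 1 and horizontal distance between small_stone and large_stone below 0.008 m and z of small_stone in the frame of large_stone between 0.011 and 0.018 m and angle between small_stone's own z axis and vertical below 0.1 rad and contact force between the fingers and small_stone below 0.3 N), for 0.2 s.
3. the nested pair is fully seated on the tin and let go, with the stack still centred under it (horizontal distance between large_stone and tin below 0.009 m and z of large_stone in the frame of tin below 0.008 m and angle between each of large_stone, small_stone's own z axis and vertical below 0.1 rad and horizontal distance between small_stone and large_stone below 0.008 m and z of small_stone in the frame of large_stone between 0.011 and 0.018 m and horizontal distance between inner_lid and tin below 0.0075 m and z of inner_lid in the frame of tin between 0.031 and 0.0365 m and angle between inner_lid's own z axis and vertical below 0.04 rad and z of outer_lid in the frame of inner_lid below 0.019 m and horizontal distance between outer_lid and inner_lid below 0.007 m and angle between outer_lid's own z axis and vertical below 0.06 rad and contact force between the fingers and inner_lid below 0.3 N and contact force between the fingers and outer_lid below 0.3 N), for 0.2 s.
At the end, for the whole second after the job is handed in: stones flat, large within 9 mm of the tin's middle, small within 8 mm of centred on it; inner lid fully seated, not touched by the robot; outer lid held still by the fingers alone, level within 0.2 rad, within 50 mm of the tin's axis, 60 to 234 mm above where it sat (horizontal distance between large_stone and tin below 0.009 m and z of large_stone in the frame of tin below 0.008 m and angle between each of large_stone, small_stone's own z axis and vertical below 0.1 rad and horizontal distance between small_stone and large_stone below 0.008 m and z of small_stone in the frame of large_stone between 0.011 and 0.018 m and horizontal distance between inner_lid and tin below 0.0075 m and z of inner_lid in the frame of tin between 0.031 and 0.0365 m and angle between inner_lid's own z axis and vertical below 0.04 rad and z of outer_lid in the frame of inner_lid between 0.076 and 0.25 m and horizontal distance between outer_lid and tin below 0.05 m and angle between outer_lid's own z axis and vertical below 0.2 rad and linear speed of outer_lid below 0.03 m/s and linear speed of inner_lid below 0.02 m/s and contact force between the fingers and outer_lid above 1 N and contact force between outer_lid and inner_lid below 0.1 N and contact force between outer_lid and tin below 0.1 N and contact force between each of the arm, the fingers and inner_lid below 0.3 N); the arm keeps its last pose, push and grip.
It fails at once if the outer lid is taken off the inner lid while the inner lid is not closed on the tin, or the inner lid is lifted or tipped along with it ((z of outer_lid in the frame of inner_lid above 0.026 m or horizontal distance between outer_lid and inner_lid above 0.015 m) and (horizontal distance between inner_lid and tin above 0.009 m or z of inner_lid in the frame of tin above 0.039 m or angle between inner_lid's own z axis and vertical above 0.08 rad)).
It fails at once if a stone or the lid pair is dropped or slammed into the tin ((horizontal distance between large_stone and tin below 0.055 m and height (world z) of large_stone below 0.03 m and linear speed of large_stone above 0.45 m/s) or (horizontal distance between small_stone and tin below 0.055 m and height (world z) of small_stone below 0.04 m and linear speed of small_stone above 0.45 m/s) or (horizontal distance between inner_lid and tin below 0.055 m and height (world z) of inner_lid below 0.06 m and linear speed of inner_lid above 0.45 m/s)).
It fails at once if a bystander is disturbed (shifted by more than 30 mm) (distance of any of bar_clamp, setup_bar, tape_roll, glue_bottle, screwdriver, offcut, brush from where it was at the start of the episode above 0.03 m).
It also fails if it takes over 64 s, if anything falls off the work surface, if the arm or the gripper's body presses on something with over 40 N, if the wrist force passes 120 N, or if a joint passes its speed limit or range.

### The arm

A 6-joint arm with a two-finger parallel gripper is mounted at the origin on the work surface. World frame = base frame: x ahead of the robot, y to its left, z up, the work surface at z = 0. Lengths are in m, angles in rad, forces in N, time in s.
With the tool pointing down it reaches from about 0.325 to 0.775 m from the base axis. Payload 9.3 kg.
Tool frame: the origin (TCP) lies on the mounting face of the last link; the fingertips stand manip.tip_extent ahead of it and the grasp point (between the pads) lies 155 mm ahead of it (manip.tip_extent is the distance from the TCP to the fingertips, in m); x points along the fingers, y is the direction in which the jaws open and shut, and the axes are right-handed (so a half turn about x gives the same grasp; the last joint's range is limited). The gripper opens to 85 mm and grips with 20 to 120 N. Pads are 22 mm wide; open, the fingers measure 114 mm over their backs; the gripper's body (76 mm by 85 mm) begins 54 mm behind the grasp point. The pads swing forward as they close: fully open they stand 13 mm farther back than shut.
Start: joints at [0.962, 0.259, 0.021, 1.334, 0, 1.418], TCP at [0.242, 0.494, 0.405] pointing down, gripper open.
Joint ranges: [-3.04, 3.04], [-0.91, 1.82], [-1.04, 1.36], [-1.92, 1.95], [-1.52, 1.45], [-3.14, 3.14]. Speed limits (rad/s): [2.22, 2.22, 2.79, 3.14, 3.14, 3.14].

### API

Orientations are given as a unit quaternion [w, x, y, z].
In Python, from station import manip gives the robot as it stands.
- The arm moves only by the tool move_arm, never from a script. Its arguments are lists of equal length, an entry for each row: "xyz": the shift along the tool's x, y, z in m, a list of three; "angular": the turn, a rotation vector about the tool's x, y, z in degrees, a list of three. A call has 1 to 12 rows; each row is the pose to reach, as a shift and turn from the pose commanded when the call began, along the tool's axes at that moment; what a row does not reach only later rows make up. A row lasts 1/10 s, in which the tool goes at most 50 mm and 8.59 degrees, less where a joint would pass 70% of its speed; a pose out of reach is approached as far as the arm can. A call with a gripper value outside its range is refused whole. "hand" is the opening, from 0 (shut) to 1 (fully open), set as the call begins (left out, the last holds). The fingers move at their own pace and stop on an object; "force" is the grip in N (left out, the last holds). Time passes only in rows, so rows that repeat a pose let the fingers close. It gives the time, the measured TCP pose, the force and the opening at its end, in the units of the state.
- manip.state(): the state, without advancing time (a new reading comes with each control period).
- manip.get_image(name): name is "side" or "top" or "wrist"; returns the picture (420x560x3 uint8, blue, green, red); there is no depth.
- manip.get_calibration(name): a dict with "fx", "fy", "cx", "cy" (pixels), "k1" (the pictures are not rectified: a ray, as slopes to the right and down, at radius r is drawn at 1 + k1 r^2 times it, then the intrinsics apply), "T" (4x4, takes a point from camera to world coordinates); the wrist camera has in their place "hand_eye" (4x4, takes a point from camera to tool coordinates, whose origin is the TCP and whose axes are the tool frame's). Camera axes: x right, y down, z forward; pixel columns grow to the right and rows downward; lengths in m; the calibration is good to about 2 mm. A picture is of the moment at which its call begins: read the wrist's pose just before it. get_calibration takes no time and is no camera call.
- manip.close_job(): hands the job in, once; it reports no verdict.
The state is a dict: "clock": time; "qpos": joint angles; "dq": joint speeds; "effort": joint torques, N m; "ee_pos": TCP position; "ee_rot": TCP orientation; "wrist_force": force on the tool from outside, world axes, zero at the start; "moment": the same for the moment, N m; "opening": finger opening in m.
Only numpy, scipy, OpenCV 4.12 (cv2) and the standard library are available. Lean on these libraries where they do the work, as an engineer would, in place of code of your own. Each camera call takes 0.05 s, during which the arm holds its last target.

## Working session

There is one attempt and no reset: what is moved stays moved. The work goes in short steps, Python scripts to look and compute and a tool call to move; the robot and the scene stay as the last step left them, time stands still between calls to the robot, and variables do not carry over. Pictures are saved under pics/ and viewed, and the job is handed in when it is done.

Besides the shell and the picture viewer there is one more tool, called after "Request:" as name(argument=value, ...), one argument or row to a line, values as JSON. move_arm: Moves the arm, as the interface text tells. Its arguments: {"type":"object","properties":{"xyz":{"type":"array","items":{"type":"array","items":{"type":"number"}}},"angular":{"type":"array","items":{"type":"array","items":{"type":"number"}}},"hand":{"type":"number"},"force":{"type":"number"}},"required":["xyz","angular"]}

```bash
ls; mkdir -p pics
python3 - <<'E'
from station import manip
import cv2
s=manip.state();print({k:(s[k]) for k in s});print(manip.tip_extent)
for n in ["side","top","wrist"]:
    c=manip.get_calibration(n);print(n,c)
    cv2.imwrite(f"pics/{n}0.png",manip.get_image(n))
print(manip.state()["clock"])
E
```

```text
pics
{'clock': 0.0, 'qpos': array([ 9.62399290e-01,  2.59194750e-01,  2.07718207e-02,  1.33368936e+00,
       -1.46509924e-05,  1.41818465e+00]), 'dq': array([ 3.74368122e-04,  6.77512371e-05,  8.72516847e-04, -8.76792671e-04,
       -1.35617714e-03,  6.94309977e-05]), 'effort': array([-9.86304440e-04, -5.55644202e+01,  3.44529533e+01,  1.37600020e-02,
       -1.98979260e-04, -4.31726062e-05]), 'ee_pos': array([0.24207715, 0.49380966, 0.40406858]), 'ee_rot': array([ 0.68865616,  0.15931929,  0.68899213, -0.16018711]), 'wrist_force': array([ 0.22074148, -0.06851687, -0.51855622]), 'moment': array([-0.0452187 ,  0.00980378,  0.00132453]), 'opening': 0.08543535654605915}
0.1734
side {'fx': 410.5554282392049, 'fy': 410.5554282392049, 'cx': 282.45756556077095, 'cy': 210.27278664181452, 'k1': -0.06713560149037713, 'T': array([[ 0.99432618, -0.05119821,  0.09324263,  0.35909694],
       [-0.10633261, -0.50285943,  0.85780287, -0.86797281],
       [ 0.00296996, -0.86285059, -0.50545034,  0.5807878 ],
       [ 0.        ,  0.        ,  0.        ,  1.        ]])}
top {'fx': 443.77522066076216
[... 157 characters left out ...]
,  0.24748449],
       [-0.99962446, -0.02561803,  0.00972937, -0.01344942],
       [-0.00463139, -0.19199748, -0.98138449,  1.15764964],
       [ 0.        ,  0.        ,  0.        ,  1.        ]])}
wrist {'fx': 311.75583710274594, 'fy': 311.75583710274594, 'cx': 278.17142680028536, 'cy': 205.34586906342523, 'k1': -0.0016213949400667713, 'hand_eye': array([[-4.43372596e-04, -3.27214076e-01,  9.44950132e-01,
         3.09480894e-02],
       [ 9.99999810e-01,  2.60590554e-04,  5.59438420e-04,
        -1.32537742e-03],
       [-4.29301204e-04,  9.44950200e-01,  3.27213898e-01,
        -8.37397986e-02],
       [ 0.00000000e+00,  0.00000000e+00,  0.00000000e+00,
         1.00000000e+00]])}
0.15
```

View pics/side0.png

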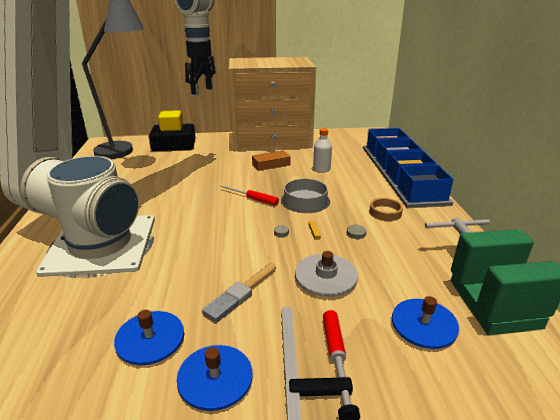

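View pics/top0.png

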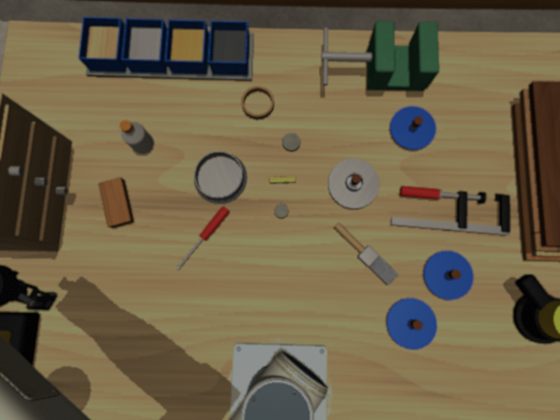

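View pics/wrist0.png

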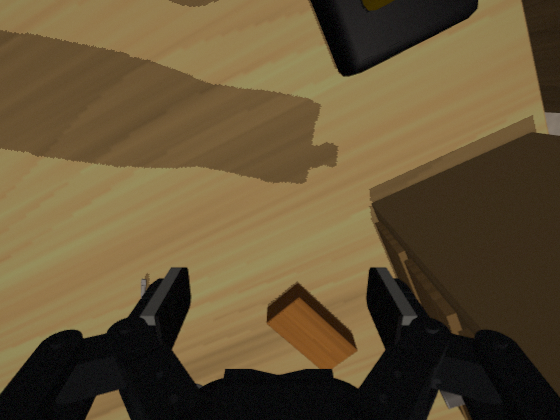

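The side view shows the tin at (305,194), the nested pair at (326,272), and the stones at (281,231) and (356,231), with the brass bar between them at (314,230). In the top view these are the tin (220,177), the pair (354,183) and the stones (281,211) and (291,142). The three blue lids are look-alikes. The wrist view shows only the offcut and the cabinet. Next I'll segment the grey items.

```bash
cat > h.py <<'E'
from station import manip
import numpy as np, cv2
from scipy.spatial.transform import Rotation as R
def Rq(q): return R.from_quat([q[1],q[2],q[3],q[0]]).as_matrix()
def camT(name,s=None):
    c=manip.get_calibration(name)
    if name!="wrist": return c,c["T"]
    s=s or manip.state(); T=np.eye(4);T[:3,:3]=Rq(s["ee_rot"]);T[:3,3]=s["ee_pos"]
    return c,T@c["hand_eye"]
def ray(c,T,uv):
    K=np.array([[c["fx"],0,c["cx"]],[0,c["fy"],c["cy"]],[0,0,1]])
    x=cv2.undistortPoints(np.array(uv,float).reshape(-1,1,2),K,np.array([c["k1"],0,0,0.])).reshape(-1,2)
    return T[:3,3],np.c_[x,np.ones(len(x))]@T[:3,:3].T
def plane(c,T,uv,z):
    o,d=ray(c,T,uv); return o+d*((z-o[2])/d[:,2])[:,None]
def proj(c,T,P):
    P=(np.atleast_2d(P)-T[:3,3])@T[:3,:3]; x=P[:,:2]/P[:,2:]; r=(x**2).sum(1,keepdims=True)
    return x*(1+c["k1"]*r)*[c["fx"],c["fy"]]+[c["cx"],c["cy"]]
def tri(rays):
    A=np.zeros((3,3));b=np.zeros(3)
    for o,d in rays:
        d=d/np.linalg.norm(d);M=np.eye(3)-np.outer(d,d);A+=M;b+=M@o
    p=np.linalg.solve(A,b)
    return p,[np.linalg.norm((np.eye(3)-np.outer(d/np.linalg.norm(d),d/np.linalg.norm(d)))@(p-o)) for o,d in rays]
def blobs(im,roi,smax=70,vmin=60,vmax=256,amin=40):
    x0,y0,x1,y1=roi;h=cv2.cvtColor(im[y0:y1,x0:x1],cv2.COLOR_BGR2HSV)
    m=((h[...,1]<smax)&(h[...,2]>vmin)&(h[...,2]<vmax)).astype('uint8')
    cs,_=cv2.findContours(m,cv2.RETR_EXTERNAL,cv2.CHAIN_APPROX_NONE)
    return [c.reshape(-1,2)+[x0,y0] for c in cs if cv2.contourArea(c)>amin]
E
python3 - <<'E'
from h import *
for n,roi in [("top",(180,110,400,230)),("side",(260,170,400,300))]:
    im=cv2.imread(f"pics/{n}0.png");c,T=camT(n)
    for b in blobs(im,roi,smax=80):
        mu=b.mean(0);P0=plane(c,T,b,0.014)
        (w,hh)=np.ptp(P0[:,:2],0)
        print(n,mu.round(1),cv2.contourArea(b.astype('int32')),"bb",b.min(0),b.max(0),"mid@14mm",((P0.min(0)+P0.max(0))/2).round(4),"ext",w.round(4),hh.round(4))
    x0,y0,x1,y1=roi
    cv2.imwrite(f"pics/{n}0c.png",cv2.resize(im[y0:y1,x0:x1],None,fx=3.6,fy=3.6,interpolation=cv2.INTER_CUBIC))
E
```

```text
top [395.3 220.9] 61.0 bb [391 217] [399 225] mid@14mm [ 0.4299 -0.2902  0.014 ] ext 0.0214 0.021
top [281.  210.5] 134.0 bb [275 204] [287 217] mid@14mm [0.4497 0.0065 0.014 ] ext 0.0349 0.0319
top [353.5 183. ] 2031.0 bb [328 158] [379 208] mid@14mm [ 0.5292 -0.183   0.014 ] ext 0.1366 0.1348
top [219.4 177. ] 2168.5 bb [193 151] [246 203] mid@14mm [0.5365 0.172  0.014 ] ext 0.1428 0.1415
top [290.9 141.5] 230.0 bb [282 133] [299 150] mid@14mm [ 0.6394 -0.0138  0.014 ] ext 0.0483 0.0461
side [326.1 273.6] 1887.5 bb [295 254] [357 296] mid@14mm [ 0.5294 -0.1847  0.014 ] ext 0.1355 0.1433
side [281.4 230.5] 102.0 bb [274 226] [288 236] mid@14mm [ 0.45   -0.0075  0.014 ] ext 0.0353 0.0471
side [356.1 231.7] 156.5 bb [347 225] [365 238] mid@14mm [ 0.6391 -0.029   0.014 ] ext 0.0469 0.0604
side [302.  196.2] 1231.5 bb [281 179] [329 212] mid@14mm [0.5379 0.1799 0.014 ] ext 0.1469 0.2055
side [391.  181.3] 45.5 bb [382 170] [399 194] mid@14mm [0.8227 0.238  0.014 ] ext 0.0158 0.1688
```

View pics/top0c.png

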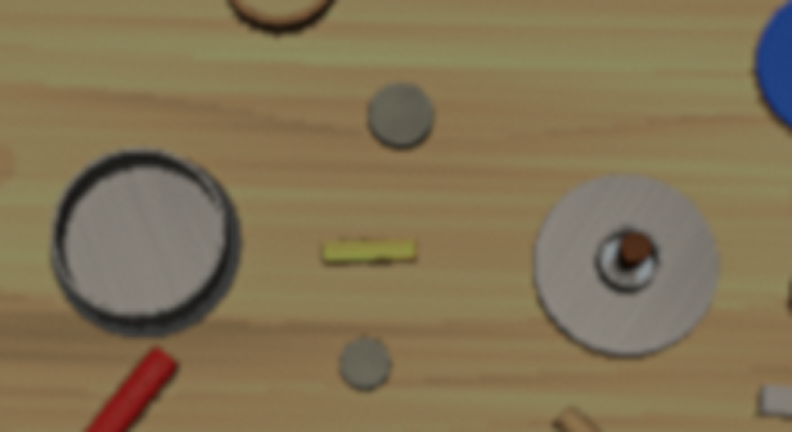

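View pics/side0c.png

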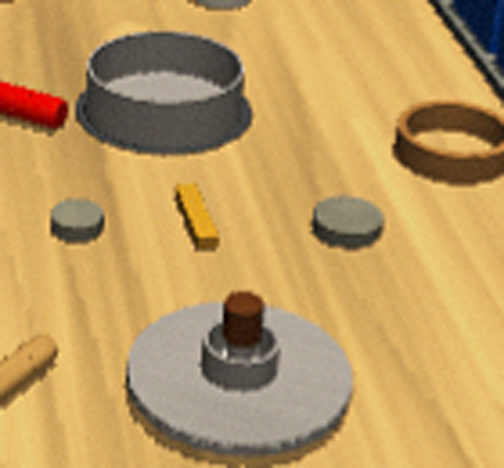

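Candidates for the stones in the top view are (291,142), about 48 mm across, and (281,211), about 35 mm. The first is therefore the larger stone and the second the smaller, and the crop confirms it. The pair at (354,183) is the only grey lid with a steel collar, so the blue ones stay untouched. Next I'll bring the wrist camera over the area.

```bash
cat >> h.py <<'E'
def goal(p,yaw):
    """shift (tool axes) and rotvec deg to TCP p with tool x down, tool y at yaw (deg, world)"""
    s=manip.state();Rc=Rq(s["ee_rot"]);a=np.radians(yaw)
    y=np.array([np.cos(a),np.sin(a),0]);x=np.array([0,0,-1.]);Rt=np.c_[x,y,np.cross(x,y)]
    d=Rc.T@(np.array(p)-s["ee_pos"]);rv=np.degrees(R.from_matrix(Rc.T@Rt).as_rotvec())
    print("shift mm",(d*1e3).round(1),"rot",rv.round(2),"tcp",s["ee_pos"].round(4),"t",s["clock"],"op",s["opening"].round(4),"yaw",np.degrees(np.arctan2(Rc[1,1],Rc[0,1])).round(2),"F",s["wrist_force"].round(2))
    return d,rv
E
python3 - <<'E'
from h import *
print(Rq(manip.state()["ee_rot"]).round(3))
goal([0.50,0.0,0.42],-90)
goal([0.50,0.0,0.42],90)
goal([0.50,0.0,0.42],0)
E
```

```text
[[-0.001  0.44   0.898]
 [-0.001  0.898 -0.44 ]
 [-1.    -0.001 -0.   ]]Traceback (most recent call last):
  File "<stdin>", line 3, in <module>
  File "h.py", line 35, in goal
    print("shift mm",(d*1e3).round(1),"rot",rv.round(2),"tcp",s["ee_pos"].round(4),"t",s["clock"],"op",s["opening"].round(4),"yaw",np.degrees(np.arctan2(Rc[1,1],Rc[0,1])).round(2),"F",s["wrist_force"].round(2))
                                                                                                       ^^^^^^^^^^^^^^^^^^
AttributeError: 'float' object has no attribute 'round'
```

```bash
sed -i 's/s\["opening"\].round(4)/round(s["opening"],4)/' h.py
python3 - <<'E'
from h import *
goal([0.50,0.0,0.44],90)
E
```

```text
shift mm [ -35.5 -329.9  448.9] rot [-2.612e+01 -2.000e-02  6.000e-02] tcp [0.2421 0.4938 0.4042] t 0.15 op 0.0859 yaw 63.88 F [ 0.46  0.52 -0.42]
```

Request:
move_arm(
  xyz=[
    [-0.003,-0.025,0.035],
    [-0.006,-0.055,0.075],
    [-0.01,-0.085,0.115],
    [-0.013,-0.115,0.155],
    [-0.016,-0.145,0.195],
    [-0.02,-0.175,0.235],
    [-0.023,-0.205,0.275],
    [-0.026,-0.235,0.315],
    [-0.03,-0.265,0.355],
    [-0.033,-0.295,0.395],
    [-0.035,-0.32,0.43],
    [-0.036,-0.33,0.449],
  ],
  angular=[
    [-2,0,0],
    [-4,0,0],
    [-6,0,0],
    [-9,0,0],
    [-11,0,0],
    [-14,0,0],
    [-16,0,0],
    [-18,0,0],
    [-20,0,0],
    [-22,0,0],
    [-24,0,0],
    [-26,0,0],
  ],
)

```text
clock: 1.35
ee_pos: [0.5011, -0.0033, 0.4404]
ee_rot: [0.707, 0.001, 0.707, -0.001]
wrist_force: [0.4, -0.4, -0.0]
opening: 0.0854
```

Request:
move_arm(
  xyz=[
    [0,0,0],
    [0,0,0],
  ],
  angular=[
    [0,0,0],
    [0,0,0],
  ],
  hand=0.75,
)

```text
clock: 1.55
ee_pos: [0.5, -0.0003, 0.4402]
ee_rot: [0.707, 0.001, 0.708, -0.001]
wrist_force: [0.1, -0.5, 0.2]
opening: 0.0637
```

Run:
```python
from h import *
goal([0.50,0.0,0.44],90)
print(manip.tip_extent,np.abs(manip.state()["dq"]).max())
np.save("w1.npy",np.r_[manip.state()["ee_pos"],manip.state()["ee_rot"]])
cv2.imwrite("pics/w1.png",manip.get_image("wrist"))
```

```text
shift mm [0.2 0.3 0. ] rot [-0.21 -0.07 -0.02] tcp [ 5.000e-01 -3.000e-04  4.402e-01] t 1.55 op 0.0637 yaw 89.79 F [ 0.15 -0.53  0.15]
0.1734 0.027608168768174284
```

View pics/w1.png

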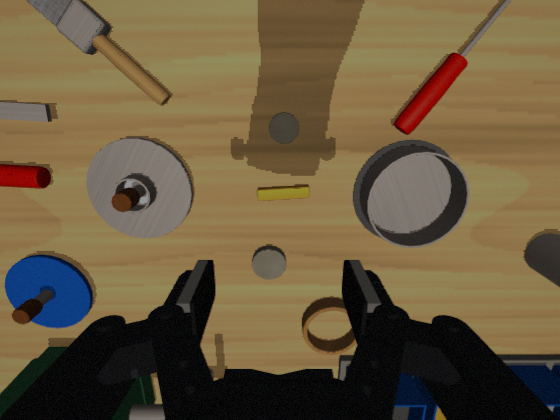

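The wrist view shows the larger stone at (269,262), the smaller one in shadow at (284,128), the tin at (410,194), and the pair at (140,188) with its knob at (124,201). I'll now triangulate these against the top and side views.

Run:
```python
from h import *
s=np.load("w1.npy");st={"ee_pos":s[:3],"ee_rot":s[3:]}
im={"top":cv2.imread("pics/top0.png"),"side":cv2.imread("pics/side0.png"),"wrist":cv2.imread("pics/w1.png")}
CT={n:camT(n,st) for n in im}
rois={"large":{"top":(275,125,310,160),"side":(335,215,380,250),"wrist":(235,235,300,290)},
"small":{"top":(265,198,300,225),"side":(265,218,300,245),"wrist":(260,108,310,148)}}
h=cv2.cvtColor(im["wrist"],cv2.COLOR_BGR2HSV)
print("hsv small",h[128,284],"shadow",h[128,315],"large",h[262,269],"wood",h[240,290])
for o in rois:
    rr=[]
    for n in rois[o]:
        smax=90
        bs=blobs(im[n],rois[o][n],smax=smax,vmin=20)
        b=max(bs,key=lambda q:cv2.contourArea(q.astype('int32')))
        e=cv2.minEnclosingCircle(b.astype('float32'))
        m=cv2.moments(b.astype('int32'));uv=(m['m10']/m['m00'],m['m01']/m['m00'])
        c,T=CT[n];P=plane(c,T,b,0.010)
        ext=np.ptp(P,0);print(o,n,np.round(uv,1),"area",m['m00'],"@10mm",plane(c,T,[uv],0.007)[0].round(4),ext[:2].round(4))
        oo,d=ray(c,T,[uv]);rr.append((oo,d[0]))
    print(o,"tri all",[np.round(x,4) for x in tri(rr)],"top+side",tri(rr[:2])[0].round(4),"side+wrist",tri(rr[1:])[0].round(4))
```

```text
hsv small [19 50 71] shadow [ 18 144  92] large [ 21  51 106] wood [ 18 123 147]
large top [290.8 141.4] area 247.5 @10mm [ 0.6419 -0.0147  0.007 ] [0.0485 0.049 ]
large side [355.9 231.2] area 194.5 @10mm [ 0.6401 -0.0183  0.007 ] [0.0516 0.0608]
large wrist [268.6 262.4] area 865.0 @10mm [ 0.6423 -0.016   0.007 ] [0.054 0.048]
large tri all [array([ 0.6421, -0.0153,  0.0055]), array([0.0007, 0.0011, 0.0011])] top+side [ 0.642  -0.0146  0.0047] side+wrist [ 0.6417 -0.016   0.006 ]
small top [281.  210.5] area 148.0 @10mm [0.4508 0.0067 0.007 ] [0.0375 0.037 ]
small side [281.1 230.9] area 118.0 @10mm [0.4504 0.003  0.007 ] [0.0372 0.0477]
small wrist [283.8 127.5] area 667.0 @10mm [0.4509 0.0057 0.007 ] [0.0365 0.0363]
small tri all [array([0.451 , 0.0062, 0.0049]), array([0.0005, 0.0003, 0.0005])] top+side [0.451  0.0067 0.0046] side+wrist [0.4509 0.0058 0.0052]
```

Run:
```python
from h import *
w=cv2.imread("pics/w1.png");t=cv2.imread("pics/top0.png")
a=cv2.resize(w[130:260,340:480],None,fx=4,fy=4,interpolation=cv2.INTER_CUBIC)[:,:560]
b=cv2.resize(t[145:210,187:252],None,fx=4,fy=4,interpolation=cv2.INTER_CUBIC)
a[0:1]=255
cv2.imwrite("pics/tin1.png",a)
cv2.imwrite("pics/lid1.png",cv2.resize(w[130:245,75:205],None,fx=5,fy=5,interpolation=cv2.INTER_CUBIC))
cv2.imwrite("pics/tint.png",cv2.resize(t[145:210,187:252],None,fx=8,fy=8,interpolation=cv2.INTER_CUBIC))
```

```text
(no output)
```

View pics/tin1.png

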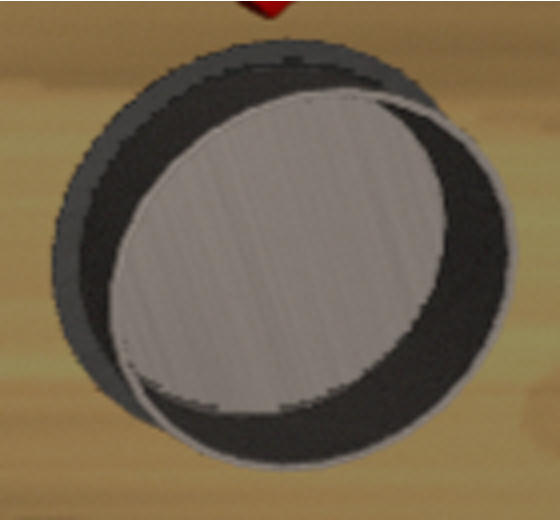

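View pics/lid1.png

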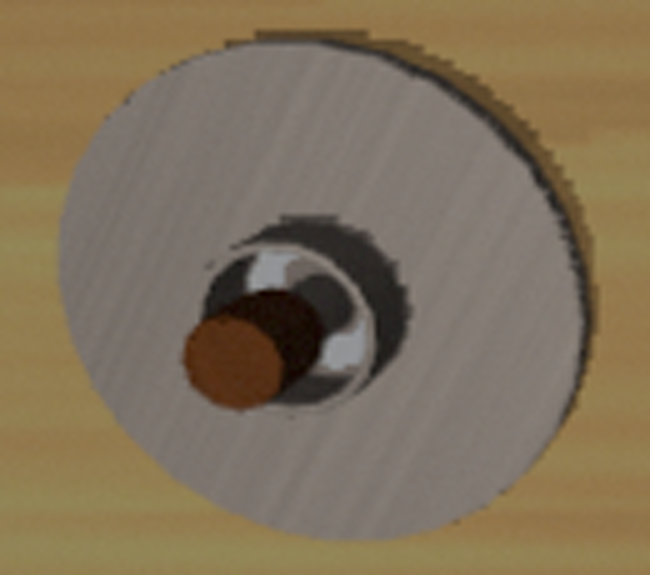

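View pics/tint.png

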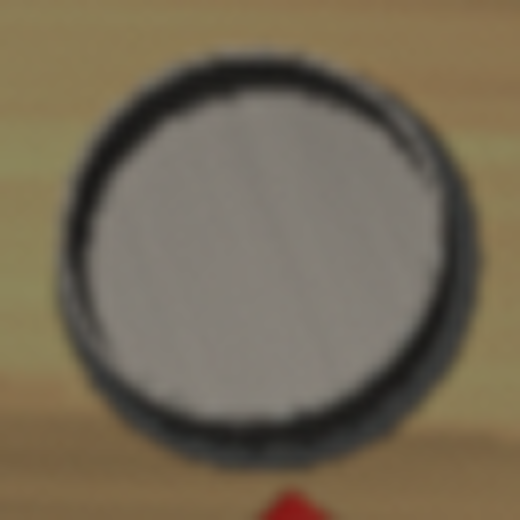

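The crop shows the tin's rim arc on its lower right and the foot disc's arc on its upper left. It also shows the knob leaning to the lower left because of perspective. I'll fit circles to those arcs.

```bash
cat >> h.py <<'E'
def circ(P,it=4):
    P=P[:,:2];k=np.ones(len(P),bool)
    for _ in range(it):
        q=P[k];s=np.linalg.lstsq(np.c_[2*q,np.ones(len(q))],(q**2).sum(1),rcond=None)[0]
        c=s[:2];r=np.sqrt(s[2]+c@c);e=np.abs(np.linalg.norm(P-c,axis=1)-r);k=e<max(.0008,2*np.median(e))
    return c.round(4),round(r,4),round(e[k].max(),4),k.sum()
def arc(b,a0,a1):
    d=b-(b.min(0)+b.max(0))/2;a=np.degrees(np.arctan2(d[:,1],d[:,0]))%360
    return b[((a-a0)%360)<((a1-a0)%360)]
def big(im,roi,**k): return max(blobs(im,roi,**k),key=lambda q:cv2.contourArea(q.astype('int32')))
E
python3 - <<'E'
from h import *
s=np.load("w1.npy");st={"ee_pos":s[:3],"ee_rot":s[3:]}
w=cv2.imread("pics/w1.png");t=cv2.imread("pics/top0.png");sd=cv2.imread("pics/side0.png")
cw,Tw=camT("wrist",st);ct,Tt=camT("top");cs,Ts=camT("side")
b=big(w,(340,135,480,260),smax=90,vmin=20)
print(b.min(0),b.max(0))
for z in(0.038,.042,.046):print("wrist rim z",z,circ(plane(cw,Tw,arc(b,-25,120),z)))
print("wrist foot",circ(plane(cw,Tw,arc(b,165,280),0.001)))
b=big(t,(185,145,255,208),smax=80,vmin=0)
print("top rim",circ(plane(ct,Tt,arc(b,150,300),0.042)),"foot",circ(plane(ct,Tt,arc(b,0,100),0.001)))
b=big(sd,(275,165,335,215),smax=80,vmin=0)
print("side rim",circ(plane(cs,Ts,arc(b,200,340),0.042)),"foot",circ(plane(cs,Ts,arc(b,20,160),0.001)))
# lid plate, pixel edges
b=big(w,(75,125,205,245),smax=90,vmin=75)
for z in(.015,.019,.023): print("lid wrist z",z,circ(plane(cw,Tw,arc(b,90,270),z)),circ(plane(cw,Tw,b,z)))
b=big(t,(322,152,385,213),smax=80,vmin=60)
print("lid top",circ(plane(ct,Tt,b,.019)))
b=big(sd,(290,250,362,300),smax=80,vmin=60)
print("lid side",circ(plane(cs,Ts,arc(b,180,360),.019)))
# knob top
def hue(im,roi):
    x0,y0,x1,y1=roi;h=cv2.cvtColor(im[y0:y1,x0:x1],cv2.COLOR_BGR2HSV)
    return h
h=hue(w,(105,180,150,220));print("knob hsv",h[22,18],h[14,27],)
E
```

```text
[353 140] [469 247]
wrist rim z 0.038 (array([0.5396, 0.1737]), np.float64(0.0631), np.float64(0.0008), np.int64(124))
wrist rim z 0.042 (array([0.5382, 0.1718]), np.float64(0.0624), np.float64(0.0008), np.int64(124))
wrist rim z 0.046 (array([0.5369, 0.1699]), np.float64(0.0617), np.float64(0.0008), np.int64(124))
wrist foot (array([0.5383, 0.1714]), np.float64(0.0708), np.float64(0.0008), np.int64(98))
top rim (array([0.5355, 0.173 ]), np.float64(0.0639), np.float64(0.0015), np.int64(53)) foot (array([0.5381, 0.1732]), np.float64(0.0705), np.float64(0.0009), np.int64(34))
side rim (array([0.5378, 0.1638]), np.float64(0.0612), np.float64(0.0021), np.int64(40)) foot (array([0.5382, 0.1706]), np.float64(0.0705), np.float64(0.0026), np.int64(41))
lid wrist z 0.015 (array([ 0.5304, -0.185 ]), np.float64(0.0681), np.float64(0.0008), np.int64(137)) (array([ 0.5302, -0.1852]), np.float64(0.0679), np.float64(0.0008), np.int64(281))
lid wrist z 0.019 (array([ 0.5292, -0.1831]), np.float64(0.0673), np.float64(0.0008), np.int64(140)) (array([ 0.5291, -0.1833]), np.float64(0.0672), np.float64(0.0008), np.int64(281))
lid wrist z 0.023 (array([ 0.528 , -0.1813]), np.float64(0.0666), np.float64(0.0008), np.int64(140)) (array([ 0.5279, -0.1814]), np.float64(0.0665), np.float64(0.0008), np.int64(282))
lid top (array([ 0.528, -0.182]), np.float64(0.0678), np.float64(0.001), np.int64(118))
lid side (array([ 0.5279, -0.1868]), np.float64(0.0664), np.float64(0.0019), np.int64(66))
knob hsv [ 13 204  85] [ 14 194  25]
```

Run:
```python
from h import *
goal([0.642,-0.0155,0.24],90)
```

```text
shift mm [200.3 -15.5 142.5] rot [-0.15 -0.05 -0.02] tcp [4.997e-01 3.000e-04 4.404e-01] t 1.6 op 0.0639 yaw 89.85 F [-0.68  0.14 -0.13]
```

Request:
move_arm(
  xyz=[
    [0.04,-0.003,0.028],
    [0.08,-0.006,0.057],
    [0.12,-0.009,0.085],
    [0.16,-0.012,0.115],
    [0.19,-0.015,0.135],
    [0.2,-0.0155,0.1425],
    [0.2,-0.0155,0.1425],
    [0.2,-0.0155,0.1425],
  ],
  angular=[
    [0,0,0],
    [0,0,0],
    [0,0,0],
    [0,0,0],
    [0,0,0],
    [0,0,0],
    [0,0,0],
    [0,0,0],
  ],
  force=25,
)

```text
clock: 2.4
ee_pos: [0.642, -0.0151, 0.2422]
ee_rot: [0.707, 0.0, 0.707, -0.0]
wrist_force: [-0.2, -0.1, 0.0]
opening: 0.0642
```

```bash
cat >> h.py <<'E'
def snap(f):
    s=manip.state();im=manip.get_image("wrist");cv2.imwrite(f,im);np.save(f+".npy",np.r_[s["ee_pos"],s["ee_rot"]]);return im,*camT("wrist",s)
def low(im,roi,**k): return big(im,roi,**k)
E
python3 - <<'E'
from h import *
goal([0.642,-0.0155,0.176],90)
im,c,T=snap("pics/w2.png")
print(proj(c,T,[[.642,-.0155,.014],[.642+.025,-.0155,.014],[.642,-.0155+.025,.014]]).round(1))
E
```

```text
shift mm [66.2 -0.4 -0.1] rot [-0.07  0.06  0.01] tcp [ 0.642  -0.0151  0.2422] t 2.4 op 0.0642 yaw 89.93 F [-0.16 -0.14  0.05]
[[279.6 227.1]
 [279.5 259.4]
 [316.  227.1]]
```

View pics/w2.png

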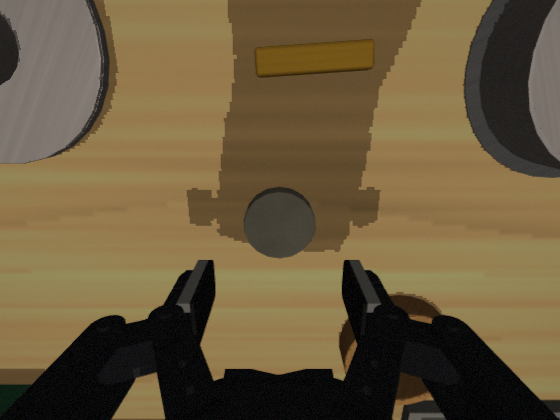

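Run:
```python
from h import *
s=np.load("pics/w2.png.npy");st={"ee_pos":s[:3],"ee_rot":s[3:]};c,T=camT("wrist",st)
im=cv2.imread("pics/w2.png")
b=big(im,(235,170,325,265),smax=95,vmin=20)
print(b.min(0),b.max(0),circ(plane(c,T,arc(b,-10,190),.014)),circ(plane(c,T,arc(b,200,340),.0)))
goal([0.642,-0.0155,0.176],90)
```

```text
[244 187] [314 257] (array([ 0.6408, -0.0159]), np.float64(0.0241), np.float64(0.0006), np.int64(112)) (array([ 0.6419, -0.0158]), np.float64(0.0243), np.float64(0.0005), np.int64(77))
shift mm [66.9 -0.2 -0.2] rot [-0.08  0.13  0.02] tcp [ 0.642  -0.0152  0.2429] t 2.45 op 0.0639 yaw 89.92 F [ 0.1  -0.28  0.22]
```

Request:
move_arm(
  xyz=[
    [0.025,0,0],
    [0.048,0,-0.0005],
    [0.06,0,-0.0005],
    [0.064,0,-0.0005],
    [0.064,0,-0.0005],
    [0.064,0,-0.0005],
  ],
  angular=[
    [0,0,0],
    [0,0,0],
    [0,0,0],
    [0,0,0],
    [0,0,0],
    [0,0,0],
  ],
)

```text
clock: 3.05
ee_pos: [0.6423, -0.0159, 0.1781]
ee_rot: [0.708, 0.001, 0.706, -0.001]
wrist_force: [0.1, -0.8, 0.2]
opening: 0.0643
```

Run:
```python
from h import *
goal([0.6415,-0.0155,0.176],90)
```

```text
shift mm [ 2.1  0.4 -0.8] rot [-0.12  0.11  0.02] tcp [ 0.6423 -0.0159  0.1781] t 3.05 op 0.0643 yaw 89.88 F [ 0.1  -0.77  0.16]
```

Request:
move_arm(
  xyz=[
    [0.0015,0,0],
    [0.0015,0,0],
    [0.0015,0,0],
    [0.0015,0,0],
    [0.0015,0,0],
    [0.0015,0,0],
  ],
  angular=[
    [0,0,0],
    [0,0,0],
    [0,0,0],
    [0,0,0],
    [0,0,0],
    [0,0,0],
  ],
  hand=0.4,
)

```text
clock: 3.65
ee_pos: [0.6423, -0.0159, 0.1765]
ee_rot: [0.708, 0.001, 0.706, -0.001]
wrist_force: [-0.6, 0.5, 5.2]
opening: 0.0488
```

Run:
```python
from h import *
goal([0.6415,-0.0155,0.176],90)
```

```text
shift mm [ 0.5  0.4 -0.8] rot [-0.11  0.12  0.02] tcp [ 0.6423 -0.0159  0.1765] t 3.65 op 0.0488 yaw 89.89 F [-0.56  0.54  5.25]
```

Request:
move_arm(
  xyz=[
    [-0.01,0,0],
    [-0.04,0,0],
    [-0.08,0,0],
    [-0.1,0,0],
    [-0.1,0,0],
  ],
  angular=[
    [0,0,0],
    [0,0,0],
    [0,0,0],
    [0,0,0],
    [0,0,0],
  ],
)

```text
clock: 4.15
ee_pos: [0.6426, -0.0159, 0.2795]
ee_rot: [0.709, 0.0, 0.705, -0.001]
wrist_force: [0.5, 0.1, -0.7]
opening: 0.0483
```

Run:
```python
from h import *
goal([0.538,0.172,0.276],90)
im,c,T=snap("pics/w3.png")
```

```text
shift mm [   2.7  187.7 -105. ] rot [-0.11  0.36  0.06] tcp [ 0.6426 -0.0159  0.2795] t 4.15 op 0.0483 yaw 89.89 F [ 0.5   0.07 -0.69]
```

View pics/w3.png

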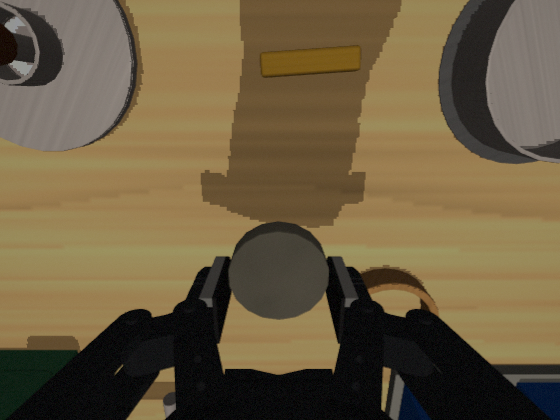

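The larger stone is held level at (279,272). Now I'll measure where it sits in the grip.

Run:
```python
from h import *
s=np.load("pics/w3.png.npy");st={"ee_pos":s[:3],"ee_rot":s[3:]};c,T=camT("wrist",st)
im=cv2.imread("pics/w3.png")
b=big(im,(227,215,331,330),smax=95,vmin=40)
print(b.min(0),b.max(0))
for z in(.112,.117,.122):print(z,circ(plane(c,T,arc(b,35,145),z)))
print("far bottom",circ(plane(c,T,arc(b,215,325),s[2]-.1765)))
b2=big(im,(430,0,560,170),smax=95,vmin=20)
```

```text
[228 222] [328 319]
0.112 (array([ 0.6452, -0.0174]), np.float64(0.0249), np.float64(0.0005), np.int64(85))
0.117 (array([ 0.642 , -0.0174]), np.float64(0.024), np.float64(0.0005), np.int64(85))
0.122 (array([ 0.6388, -0.0174]), np.float64(0.023), np.float64(0.0005), np.int64(85))
far bottom (array([ 0.6377, -0.0162]), np.float64(0.0176), np.float64(0.0018), np.int64(156))
```

Request:
move_arm(
  xyz=[
    [0,0.035,-0.02],
    [-0.002,0.075,-0.042],
    [-0.004,0.115,-0.065],
    [-0.007,0.155,-0.088],
    [-0.007,0.18,-0.101],
    [-0.007,0.188,-0.105],
    [-0.007,0.188,-0.105],
    [-0.007,0.188,-0.105],
  ],
  angular=[
    [0,0,0],
    [0,0,0],
    [0,0,0],
    [0,0,0],
    [0,0,0],
    [0,0,0],
    [0,0,0],
    [0,0,0],
  ],
)

```text
clock: 5.0
ee_pos: [0.5378, 0.1717, 0.2816]
ee_rot: [0.707, 0.001, 0.707, -0.001]
wrist_force: [0.6, -0.8, -0.2]
opening: 0.0484
```

Run:
```python
from h import *
goal([0.538,0.172,0.182],90)
im,c,T=snap("pics/w4.png")
```

```text
shift mm [99.6  0.3  0.3] rot [-0.13 -0.04  0.03] tcp [0.5378 0.1717 0.2816] t 5.0 op 0.0484 yaw 89.87 F [ 0.56 -0.8  -0.2 ]
```

View pics/w4.png

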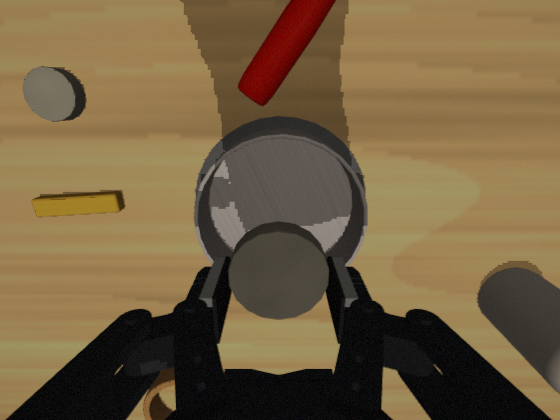

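The tin's rim spans columns 196 to 367, with its middle near 281, and the stone is at (279,272). I'll check the centring numerically.

Run:
```python
from h import *
s=np.load("pics/w4.png.npy");st={"ee_pos":s[:3],"ee_rot":s[3:]};c,T=camT("wrist",st)
im=cv2.imread("pics/w4.png")
b=big(im,(180,100,380,250),smax=95,vmin=15)
print(b.min(0),b.max(0))
P=plane(c,T,b[(b[:,1]<190)],.001);print("foot",circ(P))
q=b[(b[:,1]>205)&(b[:,1]<240)];P=plane(c,T,q,.042)
print("rim y mid",[(P[(q[:,1]==r)&(q[:,0]<250),1].mean()+P[(q[:,1]==r)&(q[:,0]>310),1].mean())/2 for r in (207,212,217,222,227,232,237)])
print(proj(c,T,[[.538,.172,.042],[.538,.172,.001]]).round(1))
```

```text
[194 116] [367 249]
foot (array([0.5386, 0.1718]), np.float64(0.0715), np.float64(0.0008), np.int64(218))
rim y mid [np.float64(0.17224684062072662), np.float64(0.17189407615875646), np.float64(0.17189642922621975), np.float64(0.17189880955810322), np.float64(0.17190147897560154), np.float64(0.17190417954337475), np.float64(0.1719069117918546)]
[[280.6 221.7]
 [280.3 203.4]]
```

Request:
move_arm(
  xyz=[
    [0.03,0.001,0],
    [0.06,0.001,0],
    [0.08,0.001,0.0005],
    [0.09,0.001,0.0005],
    [0.096,0.001,0.0005],
    [0.098,0.001,0.0005],
    [0.098,0.001,0.0005],
    [0.098,0.001,0.0005],
  ],
  angular=[
    [0,0,0],
    [0,0,0],
    [0,0,0],
    [0,0,0],
    [0,0,0],
    [0,0,0],
    [0,0,0],
    [0,0,0],
  ],
)

```text
clock: 5.85
ee_pos: [0.5382, 0.1733, 0.185]
ee_rot: [0.708, 0.001, 0.707, -0.001]
wrist_force: [0.5, 0.2, -0.2]
opening: 0.0487
```

Request:
move_arm(
  xyz=[
    [0.0015,0,0],
    [0.0015,0,0],
    [0.0015,0,0],
  ],
  angular=[
    [0,0,0],
    [0,0,0],
    [0,0,0],
  ],
)

```text
clock: 6.15
ee_pos: [0.5378, 0.1734, 0.1829]
ee_rot: [0.707, 0.001, 0.707, -0.001]
wrist_force: [0.1, -0.2, -0.1]
opening: 0.0485
```

Request:
move_arm(
  xyz=[
    [0.0008,0,0],
    [0.0015,0,0],
    [0.0015,0,0],
    [0.0015,0,0],
  ],
  angular=[
    [0,0,0],
    [0,0,0],
    [0,0,0],
    [0,0,0],
  ],
)

```text
clock: 6.55
ee_pos: [0.5378, 0.1733, 0.1811]
ee_rot: [0.707, 0.001, 0.707, -0.001]
wrist_force: [0.2, -0.6, -0.8]
opening: 0.0488
```

Request:
move_arm(
  xyz=[
    [0.0007,0,0],
    [0.0014,0,0],
    [0.0014,0,0],
    [0.0014,0,0],
  ],
  angular=[
    [0,0,0],
    [0,0,0],
    [0,0,0],
    [0,0,0],
  ],
)

```text
clock: 6.95
ee_pos: [0.5378, 0.1733, 0.1805]
ee_rot: [0.707, 0.001, 0.707, -0.001]
wrist_force: [-2.6, -0.6, 7.0]
opening: 0.0487
```

Request:
move_arm(
  xyz=[
    [-0.0005,0,0],
    [-0.0005,0,0],
    [-0.0005,0,0],
    [-0.0005,0,0],
    [-0.0005,0,0],
  ],
  angular=[
    [0,0,0],
    [0,0,0],
    [0,0,0],
    [0,0,0],
    [0,0,0],
  ],
  hand=0.72,
)

```text
clock: 7.45
ee_pos: [0.5378, 0.1733, 0.1802]
ee_rot: [0.707, 0.001, 0.707, -0.001]
wrist_force: [0.4, 1.0, 0.3]
opening: 0.0617
```

Request:
move_arm(
  xyz=[
    [-0.02,0,0],
    [-0.05,0,0],
    [-0.08,0,0],
    [-0.1,0,0],
    [-0.1,0,0],
    [-0.1,0,0],
  ],
  angular=[
    [0,0,0],
    [0,0,0],
    [0,0,0],
    [0,0,0],
    [0,0,0],
    [0,0,0],
  ],
)

```text
clock: 8.05
ee_pos: [0.5378, 0.1733, 0.2802]
ee_rot: [0.707, 0.001, 0.707, -0.001]
wrist_force: [-0.2, 0.1, -1.1]
opening: 0.0615
```

Run:
```python
from h import *
im,c,T=snap("pics/w5.png")
goal([0.451,0.006,0.24],90)
```

```text
shift mm [  39.7 -167.4  -86.2] rot [-0.12 -0.05  0.01] tcp [0.5376 0.1733 0.2795] t 8.1 op 0.0615 yaw 89.88 F [-0.34  0.02 -0.13]
```

View pics/w5.png

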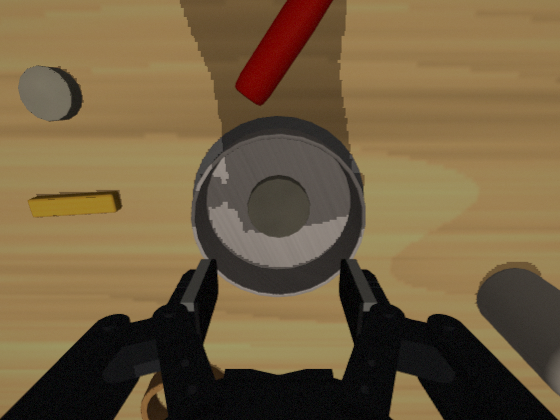

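The larger stone lies flat on the tin floor at (279,206). I'll measure where it is against the rim and foot.

Run:
```python
from h import *
s=np.load("pics/w5.png.npy");st={"ee_pos":s[:3],"ee_rot":s[3:]};c,T=camT("wrist",st)
im=cv2.imread("pics/w5.png")
h=cv2.cvtColor(im,cv2.COLOR_BGR2HSV);print(h[206,279],h[206,235],h[160,279],h[255,279])
b=big(im,(180,100,380,258),smax=95,vmin=15)
print("foot",circ(plane(c,T,b[(b[:,1]<190)],.001)))
b=big(im,(180,100,380,310),smax=95,vmin=15);print(b.min(0),b.max(0))
q=b[(b[:,1]>265)&(b[:,0]>218)&(b[:,0]<340)];print("rim near",circ(plane(c,T,q,.042)), len(q))
q=b[(b[:,1]>200)&(b[:,1]<250)];
m=(h[...,1]>45).astype('uint8');roi=m[170:245,240:318]
cs,_=cv2.findContours(roi,cv2.RETR_EXTERNAL,cv2.CHAIN_APPROX_NONE)
b=max(cs,key=cv2.contourArea).reshape(-1,2)+[240,170];print(b.min(0),b.max(0),circ(plane(c,T,arc(b,0,180),.018)),circ(plane(c,T,b,.018)))
```

```text
[22 52 73] [11 32 87] [11 31 90] [ 12  31 140]
foot (array([0.5384, 0.1718]), np.float64(0.0712), np.float64(0.0007), np.int64(223))
[180 116] [379 309]
rim near (array([0.5381, 0.1719]), np.float64(0.0626), np.float64(0.0007), np.int64(123)) 124
[248 175] [309 236] (array([0.536 , 0.1719]), np.float64(0.0239), np.float64(0.0008), np.int64(89)) (array([0.535 , 0.1721]), np.float64(0.0246), np.float64(0.0009), np.int64(153))
```

Request:
move_arm(
  xyz=[
    [0.005,-0.04,-0.02],
    [0.012,-0.08,-0.041],
    [0.02,-0.12,-0.062],
    [0.03,-0.15,-0.078],
    [0.038,-0.166,-0.086],
    [0.04,-0.1675,-0.0865],
    [0.04,-0.1675,-0.0865],
  ],
  angular=[
    [0,0,0],
    [0,0,0],
    [0,0,0],
    [0,0,0],
    [0,0,0],
    [0,0,0],
    [0,0,0],
  ],
  hand=0.65,
)

```text
clock: 8.8
ee_pos: [0.4509, 0.0058, 0.2395]
ee_rot: [0.707, 0.001, 0.708, -0.001]
wrist_force: [-0.4, -0.4, -0.2]
opening: 0.0554
```

Run:
```python
from h import *
im,c,T=snap("pics/w6.png")
b=big(im,(235,170,325,262),smax=95,vmin=20)
print(b.min(0),b.max(0),circ(plane(c,T,arc(b,0,180),.014)),circ(plane(c,T,arc(b,200,340),.0)))
goal([0.451,0.006,0.177],90)
```

```text
[253 198] [307 252] (array([0.4501, 0.0056]), np.float64(0.0181), np.float64(0.0005), np.int64(79)) (array([0.4512, 0.0056]), np.float64(0.0182), np.float64(0.0005), np.int64(60))
shift mm [62.9 -0.3 -0.2] rot [-0.13 -0.04 -0.02] tcp [0.4513 0.0062 0.2399] t 8.85 op 0.0558 yaw 89.87 F [ 0.02 -0.14 -0.02]
```

View pics/w6.png

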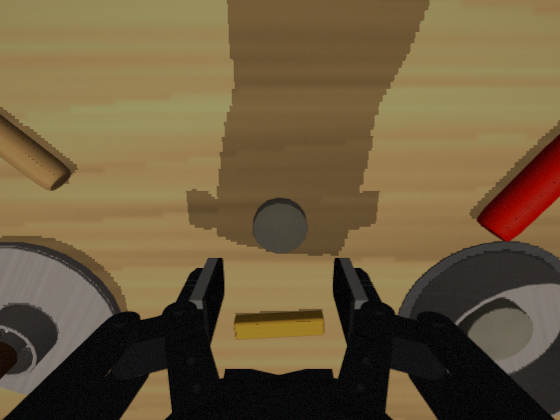

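Request:
move_arm(
  xyz=[
    [0.02,0,0],
    [0.042,0,0],
    [0.056,0,0],
    [0.061,0,0],
    [0.061,0,0],
    [0.061,0,0],
  ],
  angular=[
    [0,0,0],
    [0,0,0],
    [0,0,0],
    [0,0,0],
    [0,0,0],
    [0,0,0],
  ],
)

```text
clock: 9.45
ee_pos: [0.4515, 0.0064, 0.1798]
ee_rot: [0.707, 0.0, 0.707, -0.0]
wrist_force: [0.4, -0.3, 0.5]
opening: 0.0555
```

Request:
move_arm(
  xyz=[
    [0,0,0],
    [0,0,0],
    [0,0,0],
    [0,0,0],
    [0,0,0],
    [0,0,0],
  ],
  angular=[
    [0,0,0],
    [0,0,0],
    [0,0,0],
    [0,0,0],
    [0,0,0],
    [0,0,0],
  ],
  hand=0.3,
)

```text
clock: 10.05
ee_pos: [0.4513, 0.006, 0.1802]
ee_rot: [0.708, 0.001, 0.706, -0.001]
wrist_force: [-1.4, 1.1, 5.5]
opening: 0.0361
```

Request:
move_arm(
  xyz=[
    [-0.01,0,0],
    [-0.04,0,0],
    [-0.08,0,0],
    [-0.1,0,0],
    [-0.1,0,0],
  ],
  angular=[
    [0,0,0],
    [0,0,0],
    [0,0,0],
    [0,0,0],
    [0,0,0],
  ],
)

```text
clock: 10.55
ee_pos: [0.4517, 0.0059, 0.2828]
ee_rot: [0.709, 0.0, 0.705, -0.001]
wrist_force: [-0.1, -0.3, -0.6]
opening: 0.0363
```

Run:
```python
from h import *
im,c,T=snap("pics/w7.png")
g=goal([0.537,0.1733,0.282],90)
z=manip.state()["ee_pos"][2]
b=big(im,(242,215,318,330),smax=95,vmin=40)
print(b.min(0),b.max(0))
for dz in(.170,.166,.162):print(dz,circ(plane(c,T,arc(b,35,145),z-dz)))
```

```text
shift mm [ -0.8 167.5  85.5] rot [-0.12  0.2   0.04] tcp [0.4512 0.006  0.281 ] t 10.6 op 0.0364 yaw 89.88 F [-0.4   0.58 -1.57]
[242 230] [314 304]
0.17 (array([0.4553, 0.0043]), np.float64(0.0182), np.float64(0.0005), np.int64(64))
0.166 (array([0.4528, 0.0043]), np.float64(0.0177), np.float64(0.0005), np.int64(64))
0.162 (array([0.4503, 0.0043]), np.float64(0.0171), np.float64(0.0004), np.int64(64))
```

View pics/w7.png

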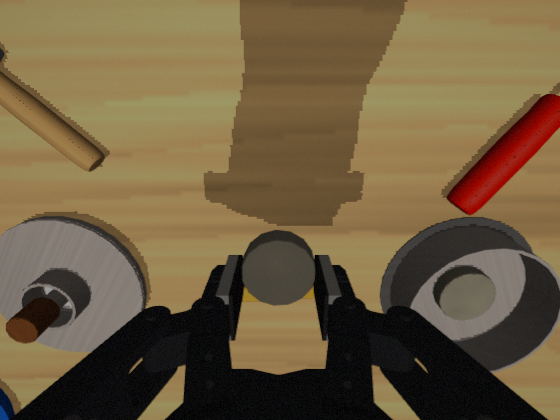

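Request:
move_arm(
  xyz=[
    [0,0.035,0.018],
    [0,0.075,0.039],
    [0,0.115,0.059],
    [0,0.15,0.076],
    [0,0.164,0.083],
    [0,0.1675,0.0845],
    [0,0.1675,0.0845],
    [0,0.1675,0.0845],
  ],
  angular=[
    [0,0,0],
    [0,0,0],
    [0,0,0],
    [0,0,0],
    [0,0,0],
    [0,0,0],
    [0,0,0],
    [0,0,0],
  ],
)

```text
clock: 11.4
ee_pos: [0.5353, 0.1723, 0.279]
ee_rot: [0.707, 0.001, 0.707, -0.001]
wrist_force: [0.1, -0.7, -0.2]
opening: 0.0361
```

Run:
```python
from h import *
goal([0.5355,0.1733,0.203],90)
```

```text
shift mm [76.   1.1  0.3] rot [-0.17 -0.06  0.03] tcp [0.5353 0.1723 0.279 ] t 11.4 op 0.0361 yaw 89.83 F [ 0.08 -0.68 -0.17]
```

Request:
move_arm(
  xyz=[
    [0.025,0.0005,0],
    [0.05,0.001,0],
    [0.066,0.001,0],
    [0.072,0.001,0],
    [0.0745,0.001,0],
    [0.0745,0.001,0],
    [0.0745,0.001,0],
  ],
  angular=[
    [0,0,0],
    [0,0,0],
    [0,0,0],
    [0,0,0],
    [0,0,0],
    [0,0,0],
    [0,0,0],
  ],
)

```text
clock: 12.1
ee_pos: [0.5361, 0.1741, 0.2057]
ee_rot: [0.708, 0.001, 0.707, -0.001]
wrist_force: [0.7, 0.8, -0.7]
opening: 0.0362
```

Run:
```python
from h import *
goal([0.5355,0.1735,0.200],90)
```

```text
shift mm [ 5.7 -0.6 -0.6] rot [-0.13  0.08 -0.01] tcp [0.5361 0.1741 0.2057] t 12.1 op 0.0362 yaw 89.87 F [ 0.75  0.78 -0.72]
```

Request:
move_arm(
  xyz=[
    [0.0015,-0.0005,-0.0003],
    [0.003,-0.0005,-0.0005],
    [0.004,-0.0005,-0.0005],
    [0.005,-0.0005,-0.0005],
    [0.005,-0.0005,-0.0005],
    [0.005,-0.0005,-0.0005],
  ],
  angular=[
    [0,0,0],
    [0,0,0],
    [0,0,0],
    [0,0,0],
    [0,0,0],
    [0,0,0],
  ],
)

```text
clock: 12.7
ee_pos: [0.5354, 0.1739, 0.1997]
ee_rot: [0.707, 0.001, 0.707, -0.001]
wrist_force: [-0.6, -0.2, -0.9]
opening: 0.0362
```

Request:
move_arm(
  xyz=[
    [0.0007,0,0],
    [0.0012,0,0],
    [0.0012,0,0],
  ],
  angular=[
    [0,0,0],
    [0,0,0],
    [0,0,0],
  ],
)

```text
clock: 13.0
ee_pos: [0.5353, 0.1738, 0.1985]
ee_rot: [0.707, 0.001, 0.707, -0.001]
wrist_force: [-0.6, -0.1, -1.2]
opening: 0.0366
```

Request:
move_arm(
  xyz=[
    [0.0005,0,0],
    [0.001,0,0],
    [0.001,0,0],
  ],
  angular=[
    [0,0,0],
    [0,0,0],
    [0,0,0],
  ],
)

```text
clock: 13.3
ee_pos: [0.5353, 0.1738, 0.1982]
ee_rot: [0.707, 0.001, 0.707, -0.001]
wrist_force: [-2.8, -0.9, 7.7]
opening: 0.0365
```

Request:
move_arm(
  xyz=[
    [-0.0005,0,0],
    [-0.0005,0,0],
    [-0.0005,0,0],
    [-0.0005,0,0],
    [-0.0005,0,0],
  ],
  angular=[
    [0,0,0],
    [0,0,0],
    [0,0,0],
    [0,0,0],
    [0,0,0],
  ],
  hand=0.65,
)

```text
clock: 13.8
ee_pos: [0.5354, 0.1738, 0.198]
ee_rot: [0.707, 0.001, 0.707, -0.001]
wrist_force: [0.5, -0.2, 0.8]
opening: 0.0555
```

Request:
move_arm(
  xyz=[
    [-0.02,0,0],
    [-0.05,0,0],
    [-0.09,0,0],
    [-0.12,0,0],
    [-0.13,0,0],
    [-0.13,0,0],
  ],
  angular=[
    [0,0,0],
    [0,0,0],
    [0,0,0],
    [0,0,0],
    [0,0,0],
    [0,0,0],
  ],
)

```text
clock: 14.4
ee_pos: [0.5355, 0.1739, 0.3293]
ee_rot: [0.708, 0.001, 0.706, -0.001]
wrist_force: [-0.2, 0.4, 0.3]
opening: 0.0557
```

Run:
```python
from h import *
im,c,T=snap("pics/w8.png")
goal([0.53,-0.183,0.36],90)
cv2.imwrite("pics/w8c.png",cv2.resize(im[110:290,180:380],None,fx=3,fy=3,interpolation=cv2.INTER_CUBIC))
```

```text
shift mm [ -32.3 -356.8   -4.5] rot [-0.12  0.01 -0.  ] tcp [0.5353 0.1738 0.3278] t 14.45 op 0.0555 yaw 89.88 F [-0.49  0.03 -0.5 ]
```

View pics/w8c.png

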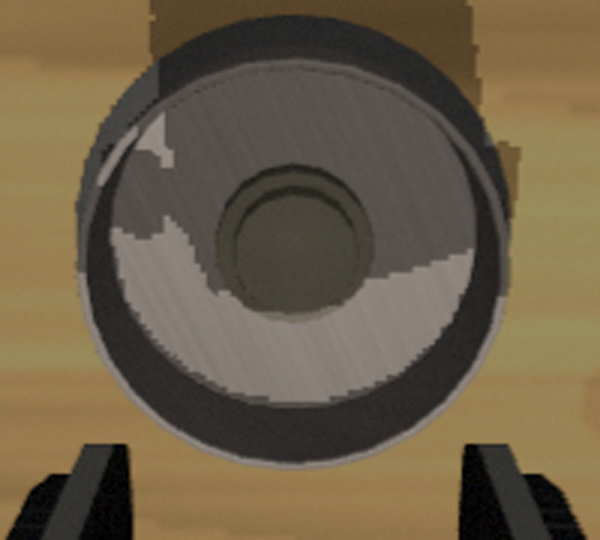

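The small stone sits on the large one, its top face centred near crop pixel (297,250) with the large stone around (295,243). I'll check that against a concentric projection.

Run:
```python
from h import *
s=np.load("pics/w8.png.npy");st={"ee_pos":s[:3],"ee_rot":s[3:]};c,T=camT("wrist",st)
f=lambda u,v,z:plane(c,T,[[180+u/3-.33,110+v/3-.33]],z)[0].round(4)
# large: near edge, left, right at z .018 ; small at z .032
print("large near",f(295,322,.018),"L",f(216,245,.018),"R",f(374,245,.018))
print("small near",f(297,313,.032),"far",f(297,186,.032),"L",f(233,250,.032),"R",f(361,250,.032))
```

```text
large near [0.561  0.1725 0.018 ] L [0.5351 0.1478 0.018 ] R [0.5352 0.1972 0.018 ]
small near [0.5526 0.1731 0.032 ] far [0.5131 0.1731 0.032 ] L [0.5325 0.1541 0.032 ] R [0.5326 0.1921 0.032 ]
```

The small stone is within about 3 mm of concentric, and the limit is 8 mm. Next is the lid pair.

Request:
move_arm(
  xyz=[
    [-0.002,-0.03,0],
    [-0.004,-0.075,0],
    [-0.008,-0.12,0],
    [-0.01,-0.165,-0.002],
    [-0.012,-0.21,-0.003],
    [-0.012,-0.255,-0.004],
    [-0.012,-0.3,-0.005],
    [-0.012,-0.335,-0.006],
    [-0.012,-0.352,-0.006],
    [-0.012,-0.357,-0.006],
    [-0.012,-0.357,-0.006],
    [-0.012,-0.357,-0.006],
  ],
  angular=[
    [0,0,0],
    [0,0,0],
    [0,0,0],
    [0,0,0],
    [0,0,0],
    [0,0,0],
    [0,0,0],
    [0,0,0],
    [0,0,0],
    [0,0,0],
    [0,0,0],
    [0,0,0],
  ],
)

```text
clock: 15.65
ee_pos: [0.5287, -0.1819, 0.3396]
ee_rot: [0.707, 0.001, 0.707, -0.0]
wrist_force: [0.1, 0.9, 0.3]
opening: 0.0555
```

Run:
```python
from h import *
im,c,T=snap("pics/w9.png")
goal([0.53,-0.183,0.29],90)
cv2.imwrite("pics/side9.png",manip.get_image("side"))
```

```text
shift mm [49.9 -1.2  1.3] rot [-0.02 -0.02 -0.03] tcp [ 0.5287 -0.1818  0.3399] t 15.7 op 0.0555 yaw 89.98 F [0.01 0.3  0.63]
```

View pics/w9.png

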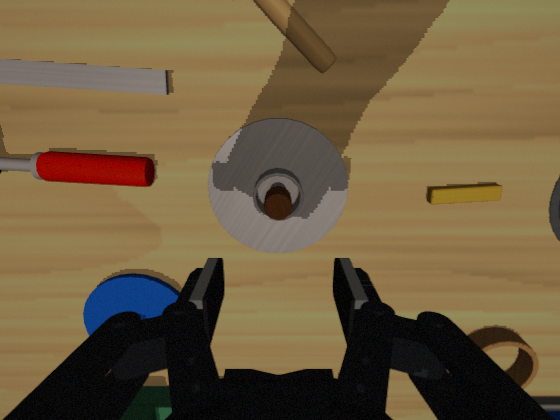

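View pics/side9.png

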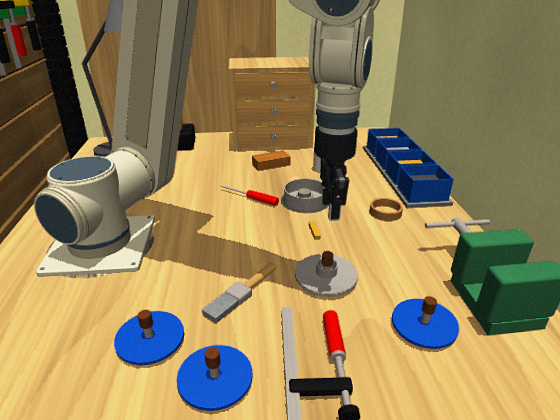

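The gripper hovers over the pair. The wrist view shows the knob top at (278,203) with its collar at (277,194). I'll triangulate the knob.

Run:
```python
from h import *
def st(f): s=np.load(f);return {"ee_pos":s[:3],"ee_rot":s[3:]}
V={"w1":("pics/w1.png",camT("wrist",st("w1.npy")),(105,180,150,220)),"w9":("pics/w9.png",camT("wrist",st("pics/w9.png.npy")),(255,170,300,225)),
"top":("pics/top0.png",camT("top"),(340,168,370,198)),"side":("pics/side0.png",camT("side"),(313,245,340,272))}
rr=[]
for n,(f,(c,T),roi) in V.items():
    im=cv2.imread(f);x0,y0,x1,y1=roi;h=cv2.cvtColor(im[y0:y1,x0:x1],cv2.COLOR_BGR2HSV)
    m=((h[...,1]>110)&(h[...,2]>(50 if n!="side" else 20))&((h[...,0]<17)|(h[...,0]>170))).astype('uint8')
    if n in("w9",): m=((h[...,1]>110)&(h[...,2]>38)).astype('uint8')
    cs,_=cv2.findContours(m,cv2.RETR_EXTERNAL,cv2.CHAIN_APPROX_NONE)
    b=max(cs,key=cv2.contourArea).reshape(-1,2)+[x0,y0]
    print(n,b.min(0),b.max(0),cv2.contourArea(b.astype('int32')))
    if n!="side": print("   circ@68",circ(plane(c,T,b,.068)))
    mid=(b.min(0)+b.max(0))/2
    o,d=ray(c,T,[mid]); 
    if n!="side": rr.append((o,d[0]))
    cv2.imwrite(f"pics/k_{n}.png",cv2.resize(im[y0:y1,x0:x1],None,fx=8,fy=8,interpolation=cv2.INTER_NEAREST))
print([np.round(x,4) for x in tri(rr)],tri(rr[:2])[0].round(4))
# plate
c,T=V["w9"][1];im=cv2.imread("pics/w9.png");b=big(im,(200,112,360,258),smax=95,vmin=40)
print(b.min(0),b.max(0),circ(plane(c,T,arc(b,0,180),.019)))
```

```text
w1 [112 193] [131 211] 257.5
   circ@68 (array([ 0.5288, -0.1828]), np.float64(0.0107), np.float64(0.0008), np.int64(53))
w9 [264 194] [291 219] 524.5
   circ@68 (array([ 0.5285, -0.1836]), np.float64(0.0109), np.float64(0.0007), np.int64(76))
top [353 175] [360 182] 38.5
   circ@68 (array([ 0.5271, -0.1825]), np.float64(0.0093), np.float64(0.0006), np.int64(15))
side [322 251] [332 265] 123.0
[array([ 0.5285, -0.1832,  0.0665]), array([0.0006, 0.0006, 0.001 ])] [ 0.5293 -0.1836  0.0659]
[208 118] [347 253] (array([ 0.529 , -0.1836]), np.float64(0.0672), np.float64(0.0007), np.int64(192))
```

View pics/k_w9.png

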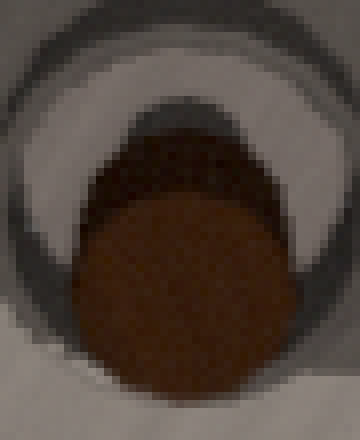

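Request:
move_arm(
  xyz=[
    [0.03,0,0],
    [0.06,0,0],
    [0.085,0,0],
    [0.1,-0.0003,0],
    [0.113,-0.0005,0],
    [0.117,-0.0005,0],
    [0.117,-0.0005,0],
    [0.117,-0.0005,0],
  ],
  angular=[
    [0,0,0],
    [0,0,0],
    [0,0,0],
    [0,0,0],
    [0,0,0],
    [0,0,0],
    [0,0,0],
    [0,0,0],
  ],
  hand=0.55,
)

```text
clock: 16.55
ee_pos: [0.5289, -0.1833, 0.2238]
ee_rot: [0.707, 0.0, 0.707, -0.001]
wrist_force: [0.6, 0.2, -0.4]
opening: 0.0471
```

Run:
```python
from h import *
goal([0.529,-0.1825,0.221],90)
im,c,T=snap("pics/w10.png")
cv2.imwrite("pics/side10.png",cv2.resize(manip.get_image("side")[180:310,250:410],None,fx=4.5,fy=4.5,interpolation=cv2.INTER_CUBIC))
```

```text
shift mm [2.8 0.8 0.1] rot [-0.08  0.05  0.02] tcp [ 0.5289 -0.1833  0.2238] t 16.55 op 0.0471 yaw 89.92 F [ 0.62  0.17 -0.44]
```

View pics/w10.png

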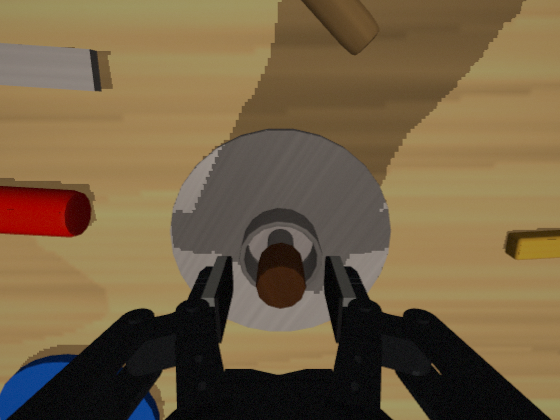

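View pics/side10.png

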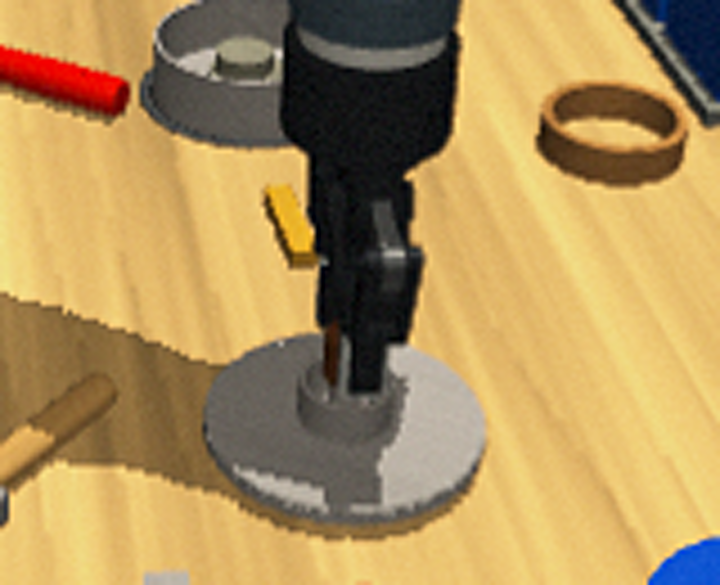

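The side crop shows the near fingertip at crop (368,393), around the height of the collar top. I'll compute its height.

Run:
```python
from h import *
c,T=camT("side")
for y in(-.205,-.209,-.215):
    o,d=ray(c,T,[[331.6,267.2]]);k=(y-o[1])/d[0,1];print(y,(o+d[0]*k).round(4))
goal([0.529,-0.1825,0.221],90)
```

```text
-0.205 [ 0.5348 -0.205   0.0462]
-0.209 [ 0.5337 -0.209   0.0495]
-0.215 [ 0.5321 -0.215   0.0543]
shift mm [3.  1.1 0.1] rot [-0.09  0.07  0.04] tcp [ 0.5289 -0.1836  0.224 ] t 16.65 op 0.0473 yaw 89.91 F [-0.01  0.28 -0.25]
```

Request:
move_arm(
  xyz=[
    [-0.002,0.0008,0],
    [-0.002,0.0008,0],
  ],
  angular=[
    [0,0,0],
    [0,0,0],
  ],
  hand=0.55,
)

```text
clock: 16.85
ee_pos: [0.5288, -0.1829, 0.2258]
ee_rot: [0.707, 0.001, 0.707, -0.001]
wrist_force: [-0.6, 0.3, -0.2]
opening: 0.0473
```

Request:
move_arm(
  xyz=[
    [0,0,0],
    [0,0,0],
    [0,0,0],
    [0,0,0],
    [0,0,0],
    [0,0,0],
    [0,0,0],
    [0,0,0],
  ],
  angular=[
    [0,0,0],
    [0,0,0],
    [0,0,0],
    [0,0,0],
    [0,0,0],
    [0,0,0],
    [0,0,0],
    [0,0,0],
  ],
  hand=0.1,
  force=50,
)

```text
clock: 17.65
ee_pos: [0.5286, -0.1828, 0.2255]
ee_rot: [0.707, 0.001, 0.707, -0.001]
wrist_force: [0.2, 1.3, 6.0]
opening: 0.0222
```

Run:
```python
from h import *
goal([0.529,-0.1825,0.225],90)
cv2.imwrite("pics/side11.png",cv2.resize(manip.get_image("side")[180:310,250:410],None,fx=4.5,fy=4.5,interpolation=cv2.INTER_CUBIC))
```

```text
shift mm [0.5 0.3 0.4] rot [-0.11  0.03 -0.01] tcp [ 0.5286 -0.1828  0.2255] t 17.65 op 0.0222 yaw 89.89 F [0.23 1.29 6.04]
```

View pics/side11.png

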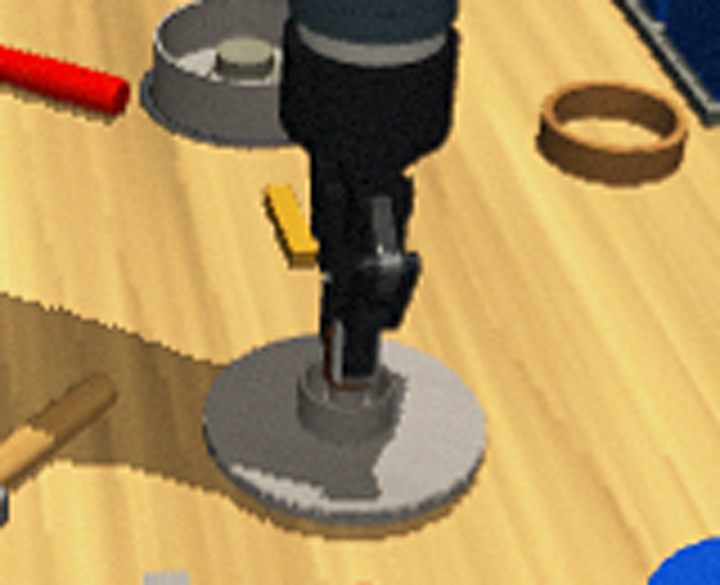

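Request:
move_arm(
  xyz=[
    [-0.003,0,0],
    [-0.01,0,0],
    [-0.025,0,0],
    [-0.045,0,0],
    [-0.07,0,0],
    [-0.09,0,0],
    [-0.1,0,0],
    [-0.1,0,0],
    [-0.1,0,0],
  ],
  angular=[
    [0,0,0],
    [0,0,0],
    [0,0,0],
    [0,0,0],
    [0,0,0],
    [0,0,0],
    [0,0,0],
    [0,0,0],
    [0,0,0],
  ],
)

```text
clock: 18.6
ee_pos: [0.5284, -0.1828, 0.3242]
ee_rot: [0.707, 0.001, 0.707, -0.001]
wrist_force: [0.2, -0.7, -6.7]
opening: 0.0219
```

Run:
```python
from h import *
goal([0.538,0.173,0.33],90)
im,c,T=snap("pics/w12.png")
cv2.imwrite("pics/side12.png",cv2.resize(manip.get_image("side")[130:310,250:450],None,fx=3.3,fy=3.3,interpolation=cv2.INTER_CUBIC))
```

```text
shift mm [ -5.6 355.8   8.9] rot [-0.12 -0.06 -0.03] tcp [ 0.5284 -0.1828  0.3242] t 18.6 op 0.0219 yaw 89.88 F [ 0.18 -0.69 -6.71]
```

View pics/w12.png

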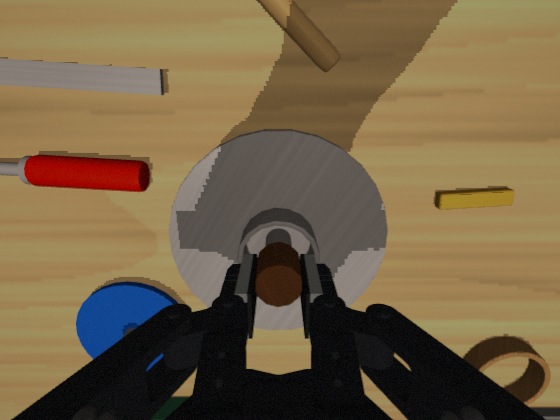

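View pics/side12.png

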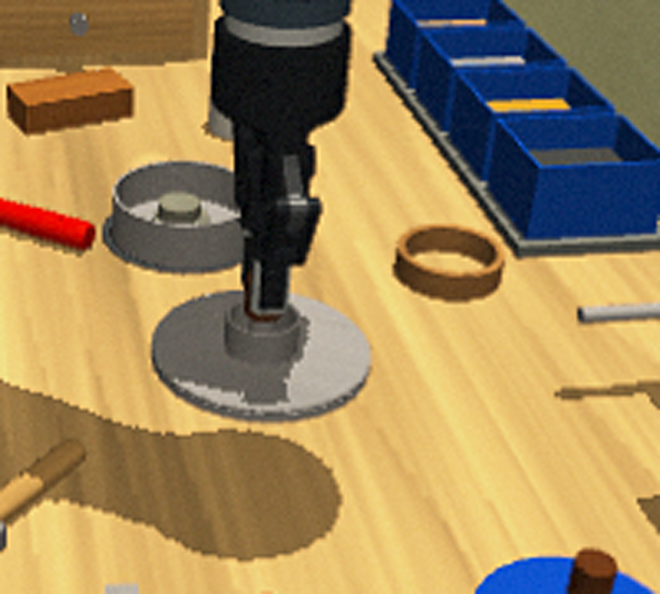

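The pair is lifted together and hangs level, with the plate at columns 170 to 387, as it was before the lift. Now I'll carry it over the tin.

Request:
move_arm(
  xyz=[
    [0,0.008,0],
    [-0.002,0.025,0.001],
    [-0.004,0.05,0.001],
    [-0.006,0.08,0.002],
    [-0.006,0.115,0.003],
    [-0.006,0.15,0.004],
    [-0.006,0.185,0.005],
    [-0.006,0.22,0.006],
    [-0.006,0.255,0.007],
    [-0.006,0.285,0.008],
    [-0.006,0.31,0.009],
    [-0.006,0.325,0.009],
  ],
  angular=[
    [0,0,0],
    [0,0,0],
    [0,0,0],
    [0,0,0],
    [0,0,0],
    [0,0,0],
    [0,0,0],
    [0,0,0],
    [0,0,0],
    [0,0,0],
    [0,0,0],
    [0,0,0],
  ],
)

```text
clock: 19.9
ee_pos: [0.5375, 0.145, 0.331]
ee_rot: [0.707, 0.0, 0.707, 0.0]
wrist_force: [0.4, 0.1, -5.5]
opening: 0.0222
```

Request:
move_arm(
  xyz=[
    [0,0.012,0],
    [0,0.021,0],
    [0,0.028,0],
    [0,0.031,0],
    [0,0.031,0],
    [0,0.031,0],
  ],
  angular=[
    [0,0,0],
    [0,0,0],
    [0,0,0],
    [0,0,0],
    [0,0,0],
    [0,0,0],
  ],
)

```text
clock: 20.5
ee_pos: [0.5384, 0.1726, 0.3311]
ee_rot: [0.707, 0.001, 0.707, -0.001]
wrist_force: [0.1, 0.6, -5.9]
opening: 0.0215
```

Run:
```python
from h import *
goal([0.5385,0.1733,0.275],90)
im,c,T=snap("pics/w13.png")
cv2.imwrite("pics/side13.png",cv2.resize(manip.get_image("side")[110:250,240:400],None,fx=4,fy=4,interpolation=cv2.INTER_CUBIC))
```

```text
shift mm [56.1  0.7  0.1] rot [-0.15 -0.    0.01] tcp [0.5384 0.1726 0.3311] t 20.5 op 0.0215 yaw 89.85 F [ 0.06  0.62 -5.87]
```

View pics/w13.png

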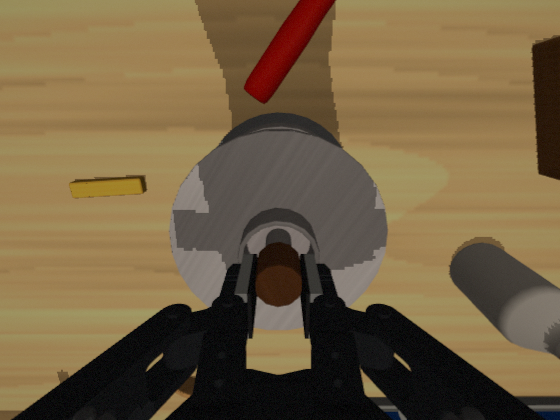

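View pics/side13.png

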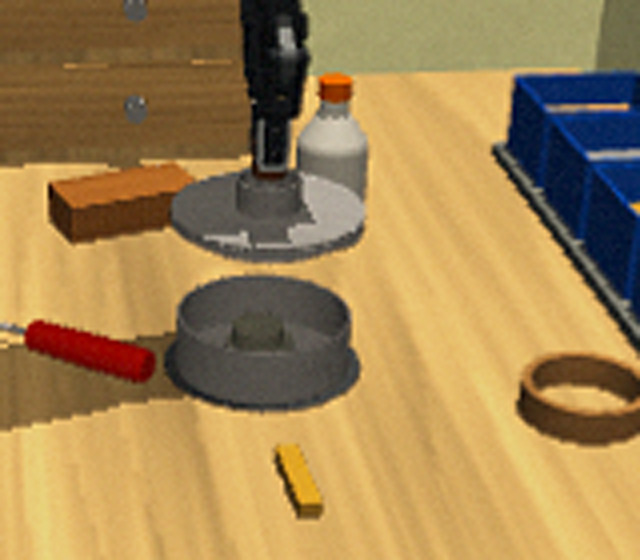

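The pair is centred over the tin and level. The stack shows inside the tin, and the screwdriver and bottle are clear of the way. Lowering now.

Request:
move_arm(
  xyz=[
    [0.01,0.0007,0],
    [0.025,0.0007,0],
    [0.04,0.0007,0],
    [0.05,0.0007,0],
    [0.056,0.0007,0],
    [0.058,0.0007,0],
    [0.058,0.0007,0],
    [0.058,0.0007,0],
  ],
  angular=[
    [0,0,0],
    [0,0,0],
    [0,0,0],
    [0,0,0],
    [0,0,0],
    [0,0,0],
    [0,0,0],
    [0,0,0],
  ],
)

```text
clock: 21.4
ee_pos: [0.5385, 0.1739, 0.2736]
ee_rot: [0.707, 0.001, 0.707, -0.001]
wrist_force: [-0.6, 0.2, -5.8]
opening: 0.0216
```

Run:
```python
from h import *
goal([0.5385,0.1733,0.2595],90)
im,c,T=snap("pics/w14.png")
cv2.imwrite("pics/side14.png",cv2.resize(manip.get_image("side")[140:230,255:355],None,fx=6,fy=6,interpolation=cv2.INTER_CUBIC))
```

```text
shift mm [14.1 -0.6 -0. ] rot [-0.11  0.05 -0.01] tcp [0.5385 0.1739 0.2736] t 21.4 op 0.0216 yaw 89.89 F [-0.62  0.17 -5.79]
```

View pics/side14.png

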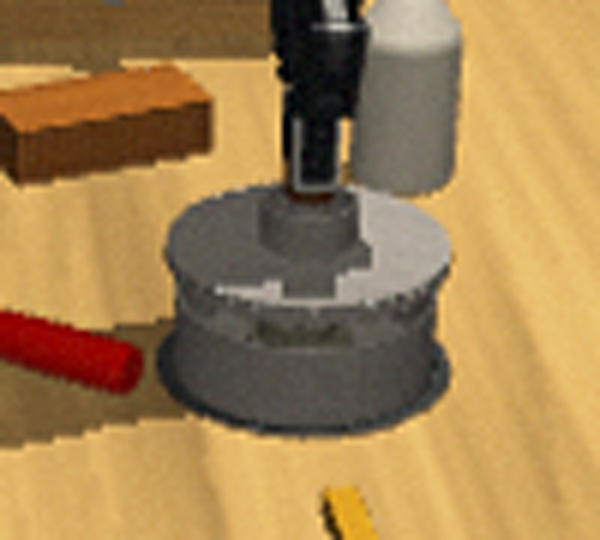

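Request:
move_arm(
  xyz=[
    [0.002,-0.0005,0],
    [0.004,-0.0005,0],
    [0.006,-0.0005,0],
    [0.008,-0.0005,0],
    [0.01,-0.0005,0],
    [0.01,-0.0005,0],
    [0.01,-0.0005,0],
  ],
  angular=[
    [0,0,0],
    [0,0,0],
    [0,0,0],
    [0,0,0],
    [0,0,0],
    [0,0,0],
    [0,0,0],
  ],
)

```text
clock: 22.2
ee_pos: [0.5383, 0.1733, 0.263]
ee_rot: [0.707, 0.001, 0.707, -0.001]
wrist_force: [0.4, -0.6, -5.5]
opening: 0.0222
```

Request:
move_arm(
  xyz=[
    [0.001,0,0],
    [0.002,0,0],
    [0.0025,0,0],
    [0.0025,0,0],
  ],
  angular=[
    [0,0,0],
    [0,0,0],
    [0,0,0],
    [0,0,0],
  ],
)

```text
clock: 22.6
ee_pos: [0.5383, 0.1733, 0.2605]
ee_rot: [0.707, 0.001, 0.707, -0.001]
wrist_force: [0.5, -0.2, -6.1]
opening: 0.0215
```

Plug is in the mouth with no contact; 1 mm more to seat.

Request:
move_arm(
  xyz=[
    [0.0005,0,0],
    [0.001,0,0],
    [0.0013,0,0],
    [0.0013,0,0],
  ],
  angular=[
    [0,0,0],
    [0,0,0],
    [0,0,0],
    [0,0,0],
  ],
)

```text
clock: 23.0
ee_pos: [0.5383, 0.1732, 0.2596]
ee_rot: [0.707, 0.001, 0.707, -0.001]
wrist_force: [-2.0, -1.0, -0.7]
opening: 0.0217
```

Request:
move_arm(
  xyz=[
    [0.0005,0,0],
    [0.0005,0,0],
  ],
  angular=[
    [0,0,0],
    [0,0,0],
  ],
)

```text
clock: 23.2
ee_pos: [0.5383, 0.1733, 0.2595]
ee_rot: [0.707, 0.001, 0.707, -0.001]
wrist_force: [-3.4, -3.1, 5.5]
opening: 0.022
```

Request:
move_arm(
  xyz=[
    [0,0,0],
    [0,0,0],
    [0,0,0],
    [0,0,0],
    [0,0,0],
    [0,0,0],
    [0,0,0],
  ],
  angular=[
    [0,0,0],
    [0,0,0],
    [0,0,0],
    [0,0,0],
    [0,0,0],
    [0,0,0],
    [0,0,0],
  ],
  hand=0.75,
)

```text
clock: 23.9
ee_pos: [0.5384, 0.1733, 0.2588]
ee_rot: [0.707, 0.001, 0.707, -0.001]
wrist_force: [-0.0, -0.7, 0.2]
opening: 0.064
```

Run:
```python
from h import *
goal([0.5383,0.1733,0.34],90)
im,c,T=snap("pics/w15.png")
cv2.imwrite("pics/side15.png",cv2.resize(manip.get_image("side")[140:230,255:355],None,fx=6,fy=6,interpolation=cv2.INTER_CUBIC))
```

```text
shift mm [-81.2  -0.   -0.1] rot [-0.11  0.   -0.  ] tcp [0.5384 0.1733 0.2588] t 23.9 op 0.064 yaw 89.89 F [-0.03 -0.66  0.24]
```

View pics/w15.png

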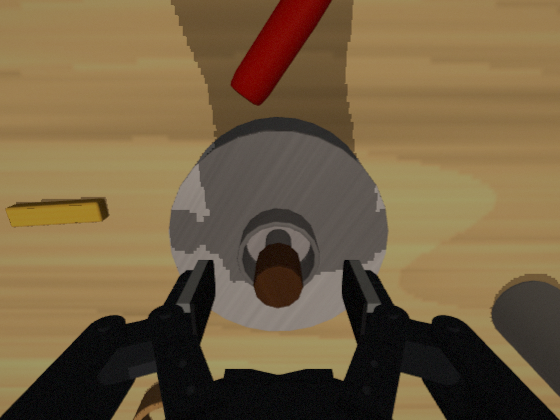

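View pics/side15.png

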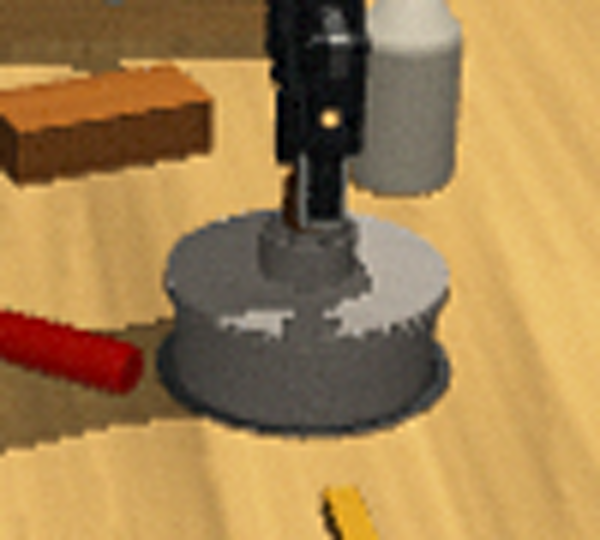

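The lids are seated on the tin and released. The knob stands at (278,283), with the plate around it at columns 170 to 388. I'll check height, centre and collar.

Run:
```python
from h import *
s=np.load("pics/w15.png.npy");st={"ee_pos":s[:3],"ee_rot":s[3:]};c,T=camT("wrist",st)
im=cv2.imread("pics/w15.png")
b=big(im,(160,125,400,258),smax=95,vmin=45)
q=b[(b[:,1]>175)&(b[:,1]<250)|((b[:,1]<150)&(b[:,0]>215)&(b[:,0]<340))]
q=np.vstack([q[(q[:,0]<200)],q[(q[:,0]>370)],q[(q[:,1]<150)]]);
for z in(.049,.053,.057):print(z,circ(plane(c,T,q,z)))
print("expected collar top, knob top:",proj(c,T,[[.538,.172,.075],[.538,.172,.102]]).round(1))
# foot
b2=big(im,(160,100,400,258),smax=95,vmin=15);print("foot",circ(plane(c,T,b2[(b2[:,1]<135)],.001)))
h=cv2.cvtColor(im,cv2.COLOR_BGR2HSV)[235:315,245:312]
m=((h[...,1]>110)&(h[...,2]>45)).astype('uint8');cs,_=cv2.findContours(m,cv2.RETR_EXTERNAL,cv2.CHAIN_APPROX_NONE)
k=max(cs,key=cv2.contourArea).reshape(-1,2)+[245,235];print("knob",k.min(0),k.max(0),circ(plane(c,T,arc(k,0,180),.102)))
cs=camT("side")
```

```text
0.049 (array([0.5393, 0.1719]), np.float64(0.0685), np.float64(0.0008), np.int64(235))
0.053 (array([0.5374, 0.1719]), np.float64(0.0669), np.float64(0.0008), np.int64(235))
0.057 (array([0.5355, 0.172 ]), np.float64(0.0654), np.float64(0.0008), np.int64(235))
expected collar top, knob top: [[278.2 258.5]
 [278.2 286.6]]
foot (array([0.5387, 0.1719]), np.float64(0.0715), np.float64(0.0006), np.int64(111))
knob [254 266] [302 307] (array([0.5381, 0.1718]), np.float64(0.0109), np.float64(0.0005), np.int64(61))
```

Outer plate centre is (0.5374, 0.172), its height about 0.053, and the knob is at (0.538, 0.172). So the pair is fully seated and centred. Now I'll go down around the collar.

Request:
move_arm(
  xyz=[
    [0,0,0],
    [0,0,0],
    [0.008,0,0],
    [0.016,0,-0.0003],
    [0.022,0,-0.0005],
    [0.026,0,-0.0005],
    [0.026,0,-0.0005],
    [0.026,0,-0.0005],
  ],
  angular=[
    [0,0,0],
    [0,0,0],
    [0,0,0],
    [0,0,0],
    [0,0,0],
    [0,0,0],
    [0,0,0],
    [0,0,0],
  ],
)

```text
clock: 24.8
ee_pos: [0.5379, 0.1733, 0.2327]
ee_rot: [0.707, 0.001, 0.707, -0.001]
wrist_force: [-0.3, -0.7, -0.1]
opening: 0.0637
```

Run:
```python
from h import *
goal([0.5378,0.1733,0.2315],90)
cv2.imwrite("pics/side16.png",cv2.resize(manip.get_image("side")[140:230,255:355],None,fx=6,fy=6,interpolation=cv2.INTER_CUBIC))
cv2.imwrite("pics/w16.png",manip.get_image("wrist"))
```

```text
shift mm [ 1.2 -0.  -0.1] rot [-0.12 -0.01  0.  ] tcp [0.5379 0.1733 0.2327] t 24.8 op 0.0637 yaw 89.88 F [-0.33 -0.66 -0.11]
```

View pics/side16.png

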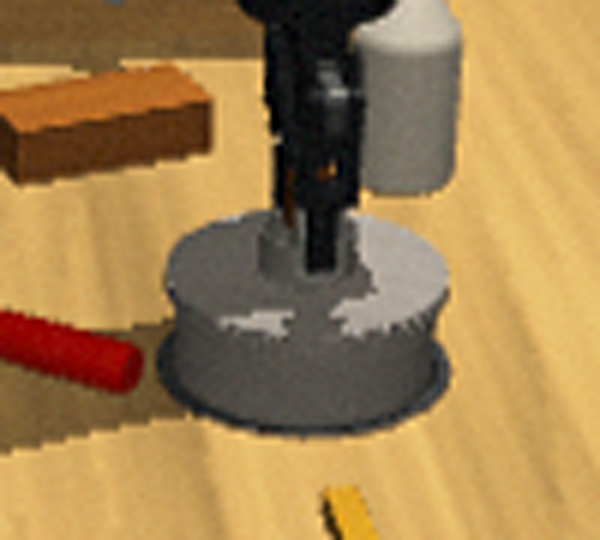

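View pics/w16.png

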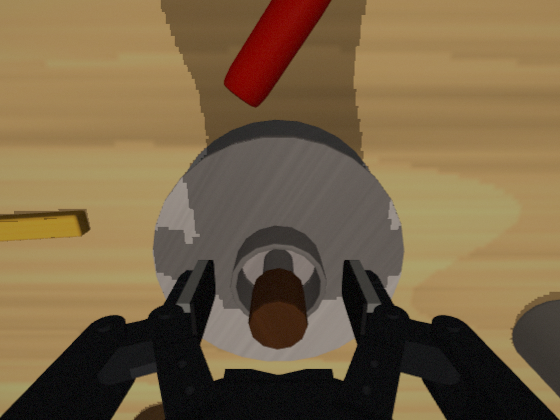

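Fingers straddle the collar (collar around (278,285), pads on both sides), with tips just above the plate. Closing.

Request:
move_arm(
  xyz=[
    [0,0,0],
    [0,0,0],
    [0,0,0],
    [0,0,0],
    [0,0,0],
    [0,0,0],
    [0,0,0],
  ],
  angular=[
    [0,0,0],
    [0,0,0],
    [0,0,0],
    [0,0,0],
    [0,0,0],
    [0,0,0],
    [0,0,0],
  ],
  hand=0.35,
  force=40,
)

```text
clock: 25.6
ee_pos: [0.5379, 0.1733, 0.2334]
ee_rot: [0.707, 0.001, 0.707, -0.001]
wrist_force: [-1.5, -1.2, 4.5]
opening: 0.0436
```

Run:
```python
from h import *
goal([0.5378,0.1733,0.2315],90)
cv2.imwrite("pics/side17.png",cv2.resize(manip.get_image("side")[140:230,255:355],None,fx=6,fy=6,interpolation=cv2.INTER_CUBIC))
```

```text
shift mm [ 1.9  0.  -0.1] rot [-0.11  0.06  0.01] tcp [0.5379 0.1733 0.2334] t 25.6 op 0.0436 yaw 89.89 F [-1.53 -1.16  4.53]
```

View pics/side17.png

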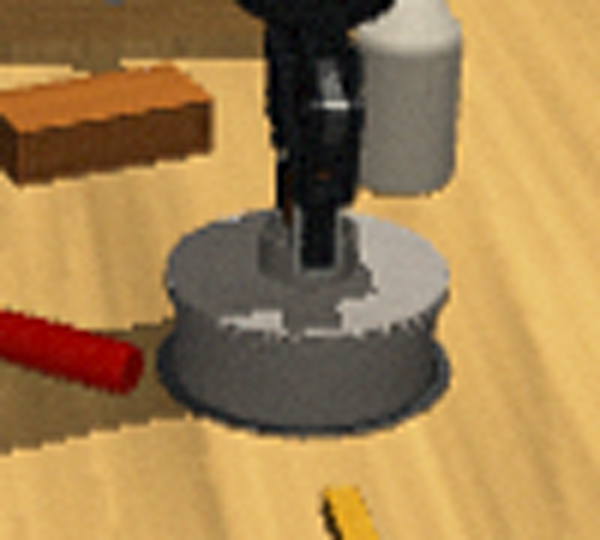

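The pads hold the collar at an opening of 43.6 mm, which matches 46 mm once the readout's usual 2 mm shortfall is added. I'll lift slowly, straight up.

Request:
move_arm(
  xyz=[
    [-0.002,0,0],
    [-0.005,0,0],
    [-0.01,0,0],
    [-0.018,0,0],
    [-0.028,0,0],
    [-0.04,0,0],
    [-0.052,0,0],
    [-0.062,0,0],
    [-0.07,0,0],
    [-0.074,0,0],
    [-0.075,0,0],
    [-0.075,0,0],
  ],
  angular=[
    [0,0,0],
    [0,0,0],
    [0,0,0],
    [0,0,0],
    [0,0,0],
    [0,0,0],
    [0,0,0],
    [0,0,0],
    [0,0,0],
    [0,0,0],
    [0,0,0],
    [0,0,0],
  ],
)

```text
clock: 26.85
ee_pos: [0.5378, 0.1733, 0.3076]
ee_rot: [0.707, 0.001, 0.707, -0.001]
wrist_force: [0.5, 0.5, -1.2]
opening: 0.0442
```

Request:
move_arm(
  xyz=[
    [-0.008,0,0],
    [-0.02,0,0],
    [-0.028,0,0],
    [-0.032,0,0],
    [-0.032,0,0],
    [-0.032,0,0],
    [-0.032,0,0],
    [-0.032,0,0],
  ],
  angular=[
    [0,0,0],
    [0,0,0],
    [0,0,0],
    [0,0,0],
    [0,0,0],
    [0,0,0],
    [0,0,0],
    [0,0,0],
  ],
)

```text
clock: 27.65
ee_pos: [0.5378, 0.1733, 0.3394]
ee_rot: [0.707, 0.001, 0.707, -0.001]
wrist_force: [0.4, 0.0, -1.6]
opening: 0.0441
```

Run:
```python
from h import *
goal([0.5378,0.1733,0.338],90)
print(np.abs(manip.state()["dq"]).max())
cv2.imwrite("pics/side18.png",cv2.resize(manip.get_image("side")[100:230,235:375],None,fx=4.4,fy=4.4,interpolation=cv2.INTER_CUBIC))
snap("pics/w18.png");cv2.imwrite("pics/top18.png",manip.get_image("top"))
```

```text
shift mm [ 1.4 -0.   0. ] rot [-0.11 -0.04  0.01] tcp [0.5378 0.1733 0.3394] t 27.65 op 0.0441 yaw 89.89 F [ 0.41  0.03 -1.64]
0.0012332637810526508
```

View pics/side18.png

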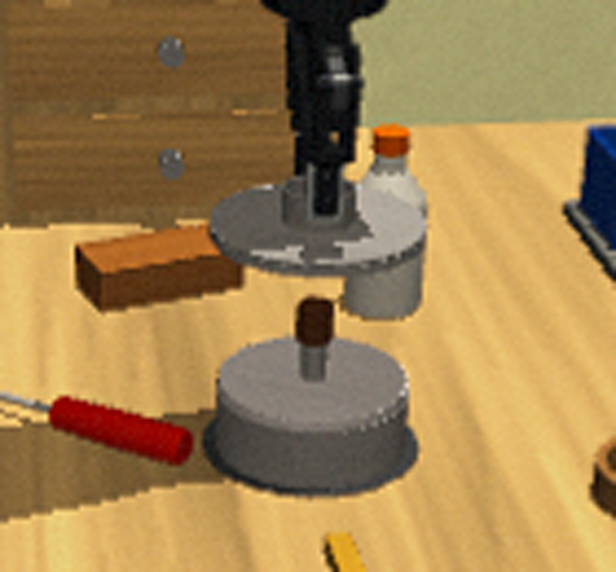

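View pics/w18.png

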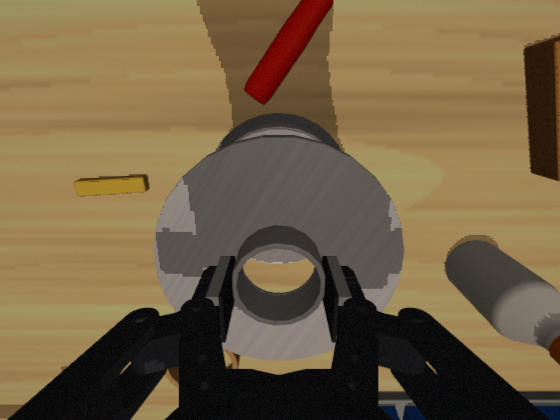

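The outer lid is held level and alone. The inner lid sits closed on the tin, with its knob at side-crop (315,320) well below the plate. One last numeric check of the knob height, then I hand in.

Run:
```python
from h import *
c,T=camT("side")
print("expect knob top/bottom px in crop", ((proj(c,T,[[.538,.172,.102],[.538,.172,.076],[.538,.172,.05]])-[235,100])*4.4).round(0))
goal([0.5378,0.1733,0.338],90)
manip.close_job()
```

```text
expect knob top/bottom px in crop [[312. 299.]
 [311. 335.]
 [310. 371.]]
shift mm [ 1.6  0.  -0. ] rot [-0.12 -0.02  0.01] tcp [0.5378 0.1733 0.3396] t 27.8 op 0.0438 yaw 89.88 F [ 0.35 -0.34 -1.18]
the job is handed in; nothing more can be done
```

I finished the task and handed it in at 27.8 s of the 64 s allowed; the hand-in reported no verdict. Both stones are stacked in the tin, the inner lid is closed on it, and the gripper holds the outer lid level, about 106 mm above where it sat and over the tin.

**What I did**
- I laid the large stone in the tin and the small one on top of it.
- I carried the lid pair over by the knob, seated it and let go.
- I then lifted off the outer lid by its collar.

**What the checks showed**
- **Large stone:** it measured about 2 mm from the tin's middle. The limit is 9 mm.
- **Small stone:** it measured about 3 mm off centre on the large one. The limit is 8 mm.
- **Seated pair:** the outer lid's plate was about 53 mm above the bench, which is the height for a full seat. The knob was within about 1 mm of the tin's centre.
- **After the lift:** the side view shows the inner lid level, with its knob within a few enlarged-crop pixels (about 1 mm) of where a fully seated lid should put it. The wrist carries only about 1–2 N, which fits the outer lid alone.

**Disagreements**
- The finger opening read about 2 mm less than the true size of each thing gripped.
- The side camera read up to 8 mm differently in y on the tin rim, and a few millimetres on the stones and lid. I relied on the wrist and top views there.
- I could not check the stones once the lid was on. I did not measure the bystanders again, but nothing near the gripper's path appeared shifted in the pictures I viewed.

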